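# Probe a cavity resonator on its test pillar

### The arm

A 6-joint arm with a two-finger parallel gripper is mounted at the origin on the work surface. World frame = base frame: x ahead of the robot, y to its left, z up, the work surface at z = 0. Lengths are in m, angles in rad, forces in N, time in s.
With the tool pointing down it reaches from about 0.25 to 0.725 m from the base axis. Payload 4 kg.
Tool frame: the origin (TCP) lies at the very end of the fingers, on their centre line; the grasp point (between the pads) lies 19 mm behind it; x points along the fingers, y is the direction in which the jaws open and shut, and the axes are right-handed (so a half turn about x gives the same grasp; the last joint's range is limited). The gripper opens to 85 mm and grips with 20 to 120 N. Pads are 22 mm wide; open, the fingers measure 114 mm over their backs; the gripper's body (76 mm by 85 mm) begins 54 mm behind the grasp point. The pads swing forward as they close: fully open they stand 13 mm farther back than shut.
Start: joints at [1.323, 0.241, 0.005, 1.335, 0, 1.571], TCP at [0.123, 0.485, 0.231] pointing down, gripper open.
Joint ranges: [-2.72, 2.72], [-1.05, 1.87], [-1.09, 1.28], [-1.99, 2.15], [-1.42, 1.44], [-3.14, 3.14]. Speed limits (rad/s): [2.79, 2.79, 3.14, 3.14, 3.14, 3.14].

### API

Orientations are given as a unit quaternion [x, y, z, w].
In Python, from workcell import get_obs, camera, job_done gives the robot as it stands. The module is installed in compiled form; this text tells all that it offers.
- The arm moves only by the tool arm_command, never from a script. Its argument "motion" is a list of rows, each an object of numbers: "x", "y", "z": the shift along the tool's x, y, z in m; "roll": the turn about the tool's x in rad; "fingers": the opening, from 0 (shut) to 1 (fully open). A call has 1 to 20 rows; each row shifts and turns the pose as measured when the row begins, along the tool's axes as they then stand; what a row does not reach is not made up. A row lasts 1/12 s, in which the tool goes at most 41.7 mm and 7.16 degrees, less where a joint would pass 70% of its speed; a pose out of reach is approached as far as the arm can. A call is refused whole if a number of a shift passes 0.0417 or a number of a turn 0.125, either way. A call with a gripper value outside its range is refused whole. The fingers move at their own pace and stop on an object; the grip force is fixed at half the most. Time passes only in rows, so rows that do not move let the fingers close. It gives the time, the measured TCP pose, the force and the opening at its end, in the units of the state.
- get_obs(): the state, without advancing time (a new reading comes with each control period).
- camera(name): name is "scene" or "top" or "wrist"; returns a dict with "frame" (384x512x3 uint8, red, green, blue), "intrinsics" (3x3 intrinsics, pixels), "k1" (the pictures are not rectified: a ray, as slopes to the right and down, at radius r is drawn at 1 + k1 r^2 times it, then the intrinsics apply), "rvec" (rotation vector, rad) and "tvec" (3), from world to camera coordinates, as OpenCV has them. Camera axes: x right, y down, z forward; pixel columns grow to the right and rows downward; lengths in m; the calibration is good to about 2 mm. A picture is of the moment at which its call begins. There is no depth.
- job_done(): hands the job in, once; it reports no verdict.
The state is a dict: "clock": time; "joint_pos": joint angles; "joint_vel": joint speeds; "tau": joint torques, N m; "eef_pos": TCP position; "tool_rot": TCP orientation; "ft_force": force on the tool from outside, world axes, zero at the start; "ft_torque": the same for the moment, N m; "grip_width": finger opening in m.
Only numpy, scipy, OpenCV 4.12 (cv2) and the standard library are available. Lean on these libraries where they do the work, as an engineer would, in place of code of your own. Each camera call takes 0.05 s, during which the arm holds its last target.

### The job

Gently set the blue cavity resonator upright, hole upwards and centred, on the yellow top of the test pillar and let go of it. Then lift the probe out of its wooden stand by the black handle and lower its rod straight down through the middle of the resonator's hole until the red band is level with the resonator's top, never letting the probe touch the resonator. Finish still holding the probe there, centred, upright and still; leave the other things on the table alone.

Things in the scene. Friction and masses are not known exactly. Their poses are not given: they have to be found in the camera images.
- cavity: Cavity resonator: upright cylinder, 60 mm diameter, 75 mm high, about 0.4 kg, blue outside with a bare aluminium inner sleeve; stands loose on the table, hole upwards. A blind round hole of 24 mm diameter runs 65 mm down its axis from the top (floor of the hole 10 mm above the underside). Origin: centre of the underside; z up along its axis.
- cavity_mouth (a point): Centre of the resonator's hole at its top face, 75 mm above the resonator's underside; z up along the hole.
- pillar: Fixed test pillar, 50 mm high: flat round dark steel foot 80 mm in diameter and 10 mm thick, brass column 26 mm in diameter, and a flat round yellow top 40 mm in diameter and 10 mm thick, with no rim (narrower than the resonator that goes on it). Origin: centre of the underside, on the table.
- pillar_top (a point): Centre of the pillar's flat yellow top, 50 mm above the table.
- stand: Fixed square wooden block, 64 x 64 mm, 95 mm high, with a vertical 14 mm through-hole in the middle, in which the probe hangs at the start. Origin: centre of the underside, on the table; x and y along its sides, z up.
- probe: Probe, about 90 g: square black handle 22 x 22 mm and 60 mm high (with a 4 mm brass nub on top), and below it a straight steel rod 8 mm in diameter and 85 mm long. It hangs upright and loose in the stand, the handle's underside resting on the stand's top. Origin: centre of the handle's underside, where the rod begins; x and y across the handle's flat faces, z up along the rod towards the handle.
- probe_band (a point): Middle of the 6 mm high red band on the rod, on the rod's axis, 40 mm below the handle's underside and 45 mm above the tip.
- probe_tip (a point): Lower end of the rod, on its axis, 85 mm below the handle's underside.
- speaker: Bystander: small white loudspeaker box, 70 x 80 mm, 100 mm high. Loose. Origin: centre of the underside.
- transformer: Bystander: small transformer, dark steel core and copper winding, 80 x 54 mm, 52 mm high. Loose. Origin: centre of the underside.
- adapter: Bystander: flat black adapter box, 70 x 110 mm (134 mm at most with its terminals), 36 mm high. Loose. Origin: centre of the underside.
Things that resemble listed ones, but are neither listed nor needed, are in the scene too. Several things have the shape of the probe; the one meant has the colours described above.

How it is judged:
By the outcome, as a careful person would: the job done as asked, in the order asked, and still so for the second after the job is handed in, while the arm keeps its last pose, push and grip.
It also fails if it takes over 66 s, if anything falls off the work surface, if the arm or the gripper's body presses on something with over 40 N, if the wrist force passes 120 N, or if a joint passes its speed limit or range.

## Working session

There is one attempt and no reset: what is moved stays moved. The work goes in short steps, Python scripts to look and compute and a tool call to move; the robot and the scene stay as the last step left them, time stands still between calls to the robot, and variables do not carry over. Pictures are saved under pics/ and viewed, and the job is handed in when it is done.

Besides the shell and the picture viewer there is one more tool, called after "Call:" as a command line: name --argument value ..., lists and objects as JSON in quotes. arm_command: Moves the arm, as the interface text tells. Its arguments: {"type":"object","properties":{"motion":{"type":"array","items":{"type":"object","properties":{"x":{"type":"number"},"y":{"type":"number"},"z":{"type":"number"},"roll":{"type":"number"},"fingers":{"type":"number"}}}}},"required":["motion"]}

```bash
mkdir -p pics
cat > h.py <<'E'
import numpy as np, cv2
from workcell import get_obs, camera
def snap(n,f):
    c=camera(n); cv2.imwrite(f'pics/{f}.png',c['frame'][:,:,::-1]); np.savez(f'pics/{f}.npz',**{k:np.array(v) for k,v in c.items()}); return c
def load(f): return dict(np.load(f'pics/{f}.npz'))
def ray(c,px):
    K=np.array(c['intrinsics']);k1=float(c['k1']);px=np.atleast_2d(np.array(px,float)).reshape(-1,1,2)
    u=cv2.undistortPoints(px,K,np.array([k1,0,0,0,0.]),None,None)[:,0]
    R=cv2.Rodrigues(np.array(c['rvec'],float))[0];t=np.array(c['tvec'],float).ravel()
    d=np.c_[u,np.ones(len(u))]@R
    return -R.T@t,d
def onz(c,px,z):
    o,d=ray(c,px); return o+d*((z-o[2])/d[:,2])[:,None]
def proj(c,P):
    return cv2.projectPoints(np.atleast_2d(np.array(P,float)),np.array(c['rvec'],float),np.array(c['tvec'],float),np.array(c['intrinsics'],float),np.array([float(c['k1']),0,0,0,0]))[0][:,0]
def tri(o1,d1,o2,d2):
    A=np.stack([d1,-d2],1);s=np.linalg.lstsq(A,o2-o1,rcond=None)[0]
    a=o1+s[0]*d1;b=o2+s[1]*d2
    return (a+b)/2,np.linalg.norm(a-b)
E
python3 - <<'E'
from h import *
o=get_obs();print(o)
for n in ['scene','top','wrist']:
    c=snap(n,n+'0');print(n,c['k1'],c['intrinsics'][0],onz(c,[256,192],0),ray(c,[256,192])[0])
E
```

```text
{'clock': 0.0, 'joint_pos': array([1.32301405e+00, 2.41440823e-01, 3.74682314e-03, 1.33519468e+00,
       1.30315430e-05, 1.57081561e+00]), 'joint_vel': array([-1.47445512e-05,  8.42221132e-04,  2.07515901e-04,  1.63793726e-03,
       -1.71298697e-03, -5.45575457e-04]), 'tau': array([ 6.05725818e-04, -3.72319043e+01,  2.52407992e+01,  1.72197801e-02,
        2.05357907e-06,  5.56477616e-06]), 'eef_pos': array([0.12247151, 0.48412973, 0.23040767]), 'tool_rot': array([ 0.08665353,  0.70178178, -0.08812057,  0.70158982]), 'ft_force': array([ 0.32509595, -0.13631097, -0.19608307]), 'ft_torque': array([-0.04101877, -0.0315264 , -0.00810753]), 'grip_width': 0.08551827144720787}
scene -0.10895780649215535 [395.69311697   0.         254.58411183] [[ 0.53621457 -0.04311797  0.        ]] [1.1880773  0.18722899 0.61973662]
top 0.0018511062267418034 [485.61396613   0.         257.18895137] [[ 0.61210603 -0.00427836  0.        ]] [0.36859277 0.00994722 1.29168512]
wrist -0.052280091303632786 [321.14730936   0.         251.51461204] [[0.15626048 0.48104555 0.        ]] [0.05532423 0.50130439 0.37208239]
```

View pics/scene0.png

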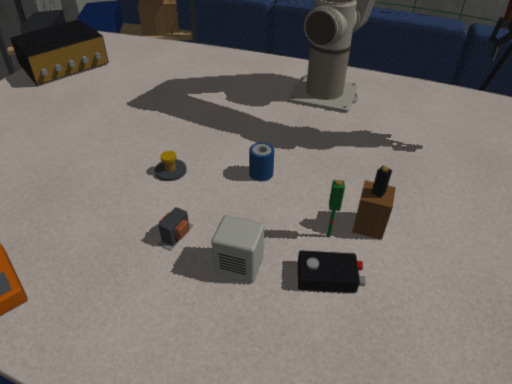

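View pics/top0.png

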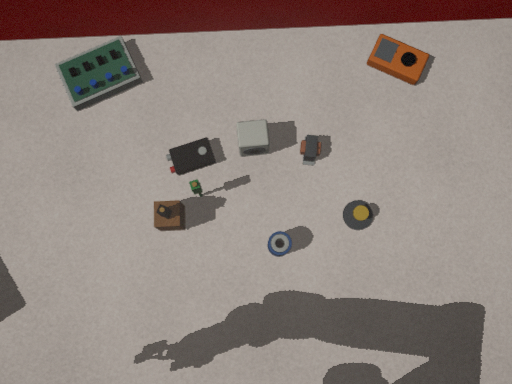

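View pics/wrist0.png

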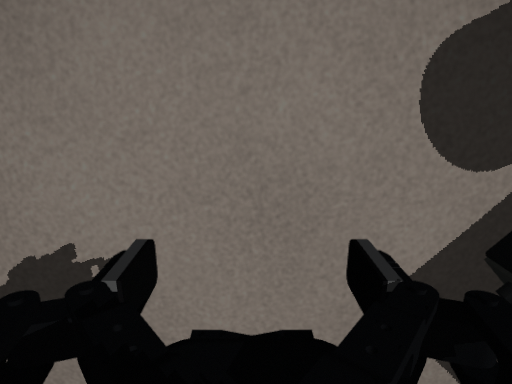

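Run:
```python
from h import *
for n in ['top0','scene0']:
    c=load(n);im=c['frame'];h=cv2.cvtColor(im,cv2.COLOR_RGB2HSV)
    for nm,lo,hi in [('blue',(100,120,40),(125,255,255)),('yellow',(20,150,100),(32,255,255)),('wood',(5,90,40),(18,220,160)),('green',(50,120,20),(85,255,255)),('red',(0,180,80),(4,255,255))]:
        m=cv2.inRange(h,lo,hi);k,l,s,ce=cv2.connectedComponentsWithStats(m)
        for i in range(1,k):
            if s[i,4]>15:print(n,nm,s[i],ce[i].round(1))
c=load('top0')
im=c['frame'];
a=cv2.resize(im[165:265,140:390],None,fx=3.2,fy=3.2,interpolation=cv2.INTER_CUBIC);cv2.imwrite('pics/tz.png',a[:,:,::-1])
c=load('scene0');im=c['frame']
a=cv2.resize(im[130:300,150:400],None,fx=3.2,fy=3.2,interpolation=cv2.INTER_CUBIC);cv2.imwrite('pics/sz.png',a[:,:,::-1])
```

```text
top0 blue [121  66   6   8  36] [123.4  68.9]
top0 blue [105  72   7   9  42] [108.1  75.8]
top0 blue [89 79  8  9 46] [92.7 82.5]
top0 blue [74 86  8  9 46] [77.3 89.3]
top0 yellow [353 206  16  14 174] [360.7 212.5]
top0 wood [ 367   34   62   51 1361] [399.6  61.3]
top0 wood [300 141   6  13  58] [302.8 146.7]
top0 wood [317 142   4  12  35] [318.8 147.2]
top0 wood [154 201  26  27 415] [165.3 215.5]
top0 wood [159 207   6   5  23] [161.5 208.9]
top0 red [101   0  16   9  52] [110.    2.8]
top0 red [  73    0  217   36 2320] [162.4  12.5]
top0 red [ 290    0  116   25 1052] [345.2   8. ]
top0 red [426   0  39  21 278] [443.5   8.9]
top0 red [66  2  7  9 21] [69.3  6.3]
top0 red [73  4  6  8 16] [75.8  7.1]
top0 red [258   9  12   7  21] [264.   12.6]
top0 red [36 11 10 12 22] [40.8 16. ]
top0 red [395  10  37  12 180] [413.1  16.6]
top0 red [48 12 19 12 65] [55.3 16.5]
top0 red [248  13   7   8  19] [250.7  16.1]
top0 red [25 17  6  9 17] [27.5 20.8]
top0 red [ 4 18  7 10 19] [ 7.5 22.7]
top0 red [  5  19  28  20 139] [18.8 30.5]
top0 red [58 19 12  5 23] [63.7 21.1]
scene0 blue [
[... 2278 characters left out ...]
  6  19] [423.7  74.8]
scene0 blue [470  72  12  15  47] [474.5  78.3]
scene0 blue [502  83  10   7  18] [506.7  85.6]
scene0 blue [250 143  24  37 580] [261.3 165.2]
scene0 blue [  0 376  14   8  60] [  4.4 380.8]
scene0 yellow [161 151  15  11 124] [168.3 155.7]
scene0 wood [ 121    0   71   40 1622] [157.6  20.1]
scene0 wood [ 8 45  7 10 52] [10.8 49.8]
scene0 wood [ 353  181   42   58 1489] [373.4 211.3]
scene0 wood [175 219  14  20 200] [181.4 228.7]
scene0 wood [  0 243  28  73 110] [ 14.1 282.9]
scene0 wood [  0 281  12  15  22] [  7.3 289.2]
scene0 green [330 181  14  40 290] [335.7 197.8]
scene0 green [328 224   4  12  27] [329.5 229.6]
scene0 red [357 262   5   7  29] [359.4 264.7]
```

View pics/tz.png

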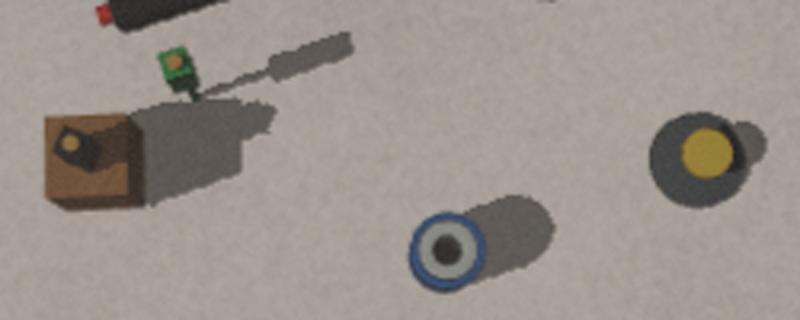

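View pics/sz.png

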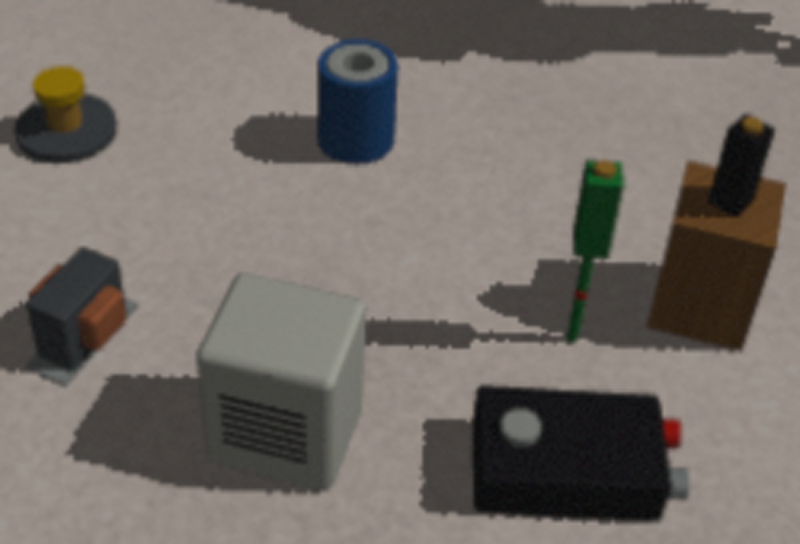

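Run:
```python
from h import *
c=load('top0');s=load('scene0')
def both(nm,pt,ps,z):
    a=onz(c,pt,z)[0];b=onz(s,ps,z)[0]
    p,e=tri(*[x if x.ndim==1 else x[0] for x in ray(c,pt)],*[x if x.ndim==1 else x[0] for x in ray(s,ps)])
    print(nm,'top',a.round(4),'scene',b.round(4),'tri',p.round(4),round(e,4))
im=c['frame'].astype(int)
# ring: blue or bright ring
h=cv2.cvtColor(c['frame'],cv2.COLOR_RGB2HSV)
m=((im[...,2]-im[...,0])>15)&(np.hypot(*(np.mgrid[:384,:512]-np.array([243,279.7])[:,None,None]))<16)
pts=np.argwhere(m)[:,::-1].astype(np.float32)
hull=cv2.convexHull(pts);print(cv2.minEnclosingCircle(hull),cv2.fitEllipse(hull), pts.min(0),pts.max(0))
g=c['frame'][233:254,269:291].min(2)
m=g<75;yy,xx=np.nonzero(m);print('hole?',xx.mean()+269,yy.mean()+233,m.sum())
P=lambda u,v:(150+u/3.2-.34,130+v/3.2-.34)
T=lambda u,v:(140+u/3.2-.34,165+v/3.2-.34)
both('cav mouth',T(447,250),P(357,64),.075)
both('pillar top',(360.7,212.5),P(59,81),.05)
both('nub',T(71,144),P(754,124),.159)
both('green nub',T(175,61),P(605,168),.149)
both('green foot',T(197,98),P(572,338),.0)
both('pillar foot',T(698,160),P(66,127),.01)
for q in [(46,116),(129,115),(127,194),(46,198)]: print('stand',onz(c,T(*q),.095)[0])
for q in [(685,163),(783,182),(771,247),(672,228)]: print('stand s',onz(s,P(*q),.095)[0])
for q in [(66,127),(98,138),(85,168),(54,157)]: print('handle top?',onz(c,T(*q),.155)[0])
```

```text
((279.1666564941406, 243.1666717529297), 12.249826431274414) ((279.2394104003906, 243.0773468017578), (23.21470832824707, 24.59782600402832), 38.72616195678711) [268. 231.] [291. 255.]
hole? 279.43367346938777 244.05102040816325 196
cav mouth top [ 0.4663 -0.0555  0.075 ] scene [ 0.4709 -0.0545  0.075 ] tri [ 0.4666 -0.0558  0.0718] 0.0003
pillar top top [ 0.536  -0.2712  0.05  ] scene [ 0.5373 -0.2695  0.05  ] tri [ 0.536  -0.271   0.0488] 0.0009
nub top [0.5504 0.2209 0.159 ] scene [0.5541 0.2234 0.159 ] tri [0.5508 0.2225 0.1563] 0.0022
green nub top [0.6113 0.1443 0.149 ] scene [0.6138 0.1461 0.149 ] tri [0.6116 0.1452 0.1471] 0.0014
green foot top [0.6101 0.144  0.    ] scene [0.611  0.1461 0.    ] tri [ 0.6102  0.145  -0.0011] 0.0019
pillar foot top [ 0.536  -0.2719  0.01  ] scene [ 0.5422 -0.2667  0.01  ] tri [ 0.5363 -0.2721  0.0043] 0.0022
stand [0.58369868 0.25202603 0.095     ]
stand [0.58140732 0.18740905 0.095     ]
stand [0.51961126 0.18996644 0.095     ]
stand [0.51950551 0.25239198 0.095     ]
stand s [0.52434752 0.18970207 0.095     ]
stand s [0.52071008 0.25273191 0.095     ]
stand s [0.58524357 0.25123882 0.095     ]
stand s [0.58956094 0.19122599 0.095     ]
handle top? [0.56395301 0.22517365 0.155     ]
handle top? [0.55459429 0.20165217 0.155     ]
handle top? [0.53272421 0.21147589 0.155     ]
handle top? [0.54198163 0.23418212 0.155     ]
```

```bash
cat >> h.py <<'E'
from scipy.spatial.transform import Rotation as Rn
def st(target=None):
    o=get_obs();R=Rn.from_quat(o['tool_rot']).as_matrix()
    print('t',round(o['clock'],2),'p',o['eef_pos'].round(4),'F',np.round(o['ft_force'],1),'T',np.round(o['ft_torque'],2),'w',round(o['grip_width'],4),'yawy',round(np.degrees(np.arctan2(R[1,1],R[0,1])),2),'tilt',np.degrees([R[0,0],R[1,0]]).round(2),'q',o['joint_pos'].round(2))
    if target is not None:
        d=R.T@(np.array(target)-o['eef_pos']);print('tool delta',d.round(4));
    return o,R
E
python3 - <<'E'
from h import *
o,R=st([.467,-.055,.20]);print(R.round(3))
E
```

```text
t 0.15 p [0.1225 0.4843 0.2306] F [-0.   0.9  1. ] T [-0.01  0.   -0.02] w 0.0859 yawy 75.8 tilt [-0.02 -0.09] q [1.32 0.24 0.   1.34 0.   1.57]
tool delta [ 0.0313 -0.4383  0.4662]
[[-0.     0.245  0.969]
 [-0.002  0.969 -0.245]
 [-1.    -0.002 -0.   ]]
```

Call:
arm_command --motion '[{"y": -0.013,"z": 0.014},{"y": -0.025,"z": 0.027},{"y": -0.025,"z": 0.027},{"y": -0.025,"z": 0.027},{"y": -0.025,"z": 0.027},{"y": -0.025,"z": 0.027},{"y": -0.025,"z": 0.027},{"y": -0.025,"z": 0.027},{"y": -0.025,"z": 0.027},{"y": -0.025,"z": 0.027},{"y": -0.025,"z": 0.027},{"y": -0.025,"z": 0.027},{"y": -0.025,"z": 0.027},{"y": -0.025,"z": 0.027},{"y": -0.025,"z": 0.027},{"y": -0.025,"z": 0.027},{"y": -0.013,"z": 0.013},{}]'

```text
schema error: expected keys x, y, z, roll, fingers
```

Run:
```python
from h import *
o,R=st([.467,-.055,.20])
c=snap('wrist','w1')
print(proj(c,[.467,-.055,.075]))
```

```text
t 0.15 p [0.1225 0.4843 0.2306] F [-0.   0.9  1. ] T [-0.01  0.   -0.02] w 0.0859 yawy 75.8 tilt [-0.02 -0.09] q [1.32 0.24 0.   1.34 0.   1.57]
tool delta [ 0.0313 -0.4383  0.4662]
[[-41.58765779 483.95060347]]
```

View pics/w1.png

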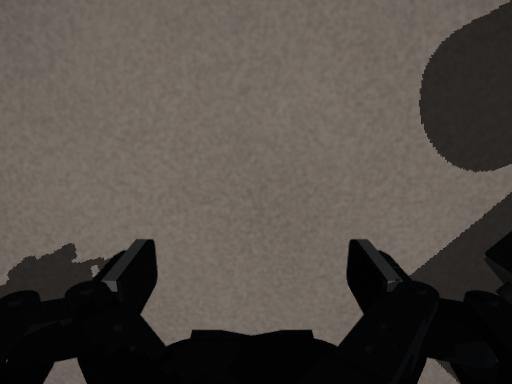

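Call:
arm_command --motion '[{"x": 0,"y": -0.013,"z": 0.014,"roll": 0,"fingers": 1},{"x": 0,"y": -0.025,"z": 0.027,"roll": 0,"fingers": 1},{"x": 0,"y": -0.025,"z": 0.027,"roll": 0,"fingers": 1},{"x": 0,"y": -0.025,"z": 0.027,"roll": 0,"fingers": 1},{"x": 0,"y": -0.025,"z": 0.027,"roll": 0,"fingers": 1},{"x": 0,"y": -0.025,"z": 0.027,"roll": 0,"fingers": 1},{"x": 0,"y": -0.025,"z": 0.027,"roll": 0,"fingers": 1},{"x": 0,"y": -0.025,"z": 0.027,"roll": 0,"fingers": 1},{"x": 0,"y": -0.025,"z": 0.027,"roll": 0,"fingers": 1},{"x": 0,"y": -0.025,"z": 0.027,"roll": 0,"fingers": 1},{"x": 0,"y": -0.025,"z": 0.027,"roll": 0,"fingers": 1},{"x": 0,"y": -0.025,"z": 0.027,"roll": 0,"fingers": 1},{"x": 0,"y": -0.025,"z": 0.027,"roll": 0,"fingers": 1},{"x": 0,"y": -0.025,"z": 0.027,"roll": 0,"fingers": 1},{"x": 0,"y": -0.025,"z": 0.027,"roll": 0,"fingers": 1},{"x": 0,"y": -0.025,"z": 0.027,"roll": 0,"fingers": 1},{"x": 0,"y": -0.013,"z": 0.013,"roll": 0,"fingers": 1},{"x": 0,"y": 0,"z": 0,"roll": 0,"fingers": 1}]'

```text
clock: 1.7
eef_pos: [0.4571, -0.0315, 0.228]
tool_rot: [0.084, 0.701, -0.085, 0.703]
ft_force: [-0.1, 0.5, -0.0]
grip_width: 0.0857
```

Run:
```python
from h import *
o,R=st([.467,-.055,.20])
c=snap('wrist','w1')
print(proj(c,[.467,-.055,.075]))
```

```text
t 1.7 p [ 0.4571 -0.0315  0.228 ] F [-0.1  0.5 -0. ] T [ 0.   -0.03 -0.03] w 0.0857 yawy 76.26 tilt [ 0.2  -0.07] q [-0.07  0.16 -0.11  1.3  -0.    0.17]
tool delta [ 0.028  -0.0205  0.0151]
[[229.85327782 194.57655576]]
```

View pics/w1.png

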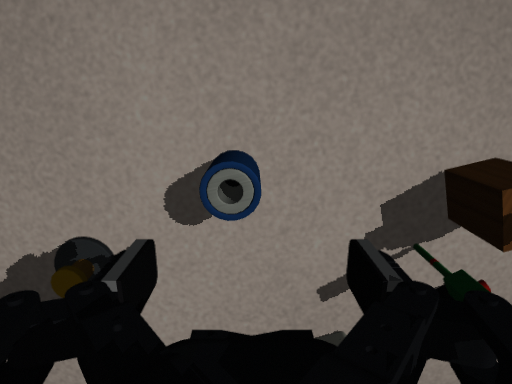

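Run:
```python
from h import *
c=load('w1');im=c['frame']
h=cv2.cvtColor(im,cv2.COLOR_RGB2HSV)
roi=np.zeros(im.shape[:2],np.uint8);roi[150:225,195:270]=1
m=((h[...,1]<60)&(h[...,2]>120)&(roi>0)).astype(np.uint8)
cs,_=cv2.findContours(m,cv2.RETR_EXTERNAL,cv2.CHAIN_APPROX_NONE);k=max(cs,key=cv2.contourArea);
e=cv2.fitEllipse(cv2.convexHull(k));print(e,onz(c,e[0],.075))
b=((h[...,0]>95)&(h[...,0]<128)&(h[...,1]>100)&(roi>0)).astype(np.uint8)
ys,xs=np.nonzero(b);print(xs.min(),xs.max(),ys.min(),ys.max())
a=cv2.resize(im[140:230,190:275],None,fx=6,fy=6,interpolation=cv2.INTER_CUBIC);cv2.imwrite('pics/w1z.png',a[:,:,::-1])
# circle on plane z=.075
print(ray(c,[231,190])[0])
for r,ctr in [(.03,(.467,-.055))]:
    t=np.linspace(0,2*np.pi,200);p=proj(c,np.c_[ctr[0]+r*np.cos(t),ctr[1]+r*np.sin(t),0*t+.075]);print(p.min(0),p.max(0))
```

```text
Traceback (most recent call last):
cv2.error: OpenCV(4.12.0) /io/opencv/modules/imgproc/src/shapedescr.cpp:361: error: (-201:Incorrect size of input array) There should be at least 5 points to fit the ellipse in function 'fitEllipseNoDirect'
```

Run:
```python
from h import *
c=load('w1');im=c['frame']
h=cv2.cvtColor(im,cv2.COLOR_RGB2HSV)
a=cv2.resize(im[140:230,190:275],None,fx=6,fy=6,interpolation=cv2.INTER_CUBIC);cv2.imwrite('pics/w1z.png',a[:,:,::-1])
for v in range(150,222,3): print(v,[tuple(im[v,u]) for u in (231,)],h[v,231])
b=((h[...,0]>95)&(h[...,0]<128)&(h[...,1]>100)).astype(np.uint8);b[:150]=0;b[225:]=0;b[:,:195]=0;b[:,270:]=0
ys,xs=np.nonzero(b);print(xs.min(),xs.max(),ys.min(),ys.max())
t=np.linspace(0,2*np.pi,200);p=proj(c,np.c_[.467+.03*np.cos(t),-.055+.03*np.sin(t),0*t+.075]);print(p.min(0),p.max(0))
```

```text
150 [(np.uint8(55), np.uint8(55), np.uint8(59))] [120  17  59]
153 [(np.uint8(6), np.uint8(16), np.uint8(31))] [108 206  31]
156 [(np.uint8(6), np.uint8(16), np.uint8(32))] [108 207  32]
159 [(np.uint8(5), np.uint8(17), np.uint8(35))] [108 219  35]
162 [(np.uint8(13), np.uint8(37), np.uint8(72))] [108 209  72]
165 [(np.uint8(12), np.uint8(34), np.uint8(67))] [108 209  67]
168 [(np.uint8(48), np.uint8(51), np.uint8(51))] [90 15 51]
171 [(np.uint8(90), np.uint8(93), np.uint8(87))] [45 16 93]
174 [(np.uint8(91), np.uint8(93), np.uint8(88))] [42 14 93]
177 [(np.uint8(85), np.uint8(88), np.uint8(81))] [43 20 88]
180 [(np.uint8(7), np.uint8(8), np.uint8(8))] [90 32  8]
183 [(np.uint8(2), np.uint8(2), np.uint8(2))] [0 0 2]
186 [(np.uint8(17), np.uint8(17), np.uint8(16))] [30 15 17]
189 [(np.uint8(23), np.uint8(24), np.uint8(22))] [45 21 24]
192 [(np.uint8(22), np.uint8(23), np.uint8(22))] [60 11 23]
195 [(np.uint8(23), np.uint8(23), np.uint8(22))] [30 11 23]
198 [(np.uint8(23), np.uint8(24), np.uint8(23))] [60 11 24]
201 [(np.uint8(41), np.uint8(42), np.uint8(40))] [45 12 42]
204 [(np.uint8(91), np.uint8(94), np.uint8(87))] [43 19 94]
207 [(np.uint8(90), np.uint8(92), np.uint8(87))] [42 14 92]
210 [(np.uint8(86), np.uint8(89), np.uint8(83))] [45 17 89]
213 [(np.uint8(59), np.uint8(64), np.uint8(63))] [84 20 64]
216 [(np.uint8(13), np.uint8(35), np.uint8(68))] [108 206  68]
219 [(np.uint8(10), np.uint8(32), np.uint8(61))] [107 213  61]
199 260 151 220
[198.43824343 163.56760051] [261.29785285 224.00137364]
```

View pics/w1z.png

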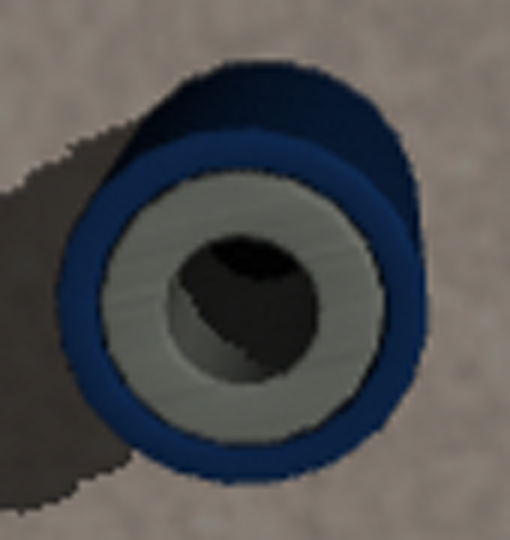

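Run:
```python
from h import *
c=load('w1');p=onz(c,[230.3,190.8],.075)[0];print(p)
p[2]=.10
st(p)
```

```text
[ 0.46348578 -0.05363487  0.075     ]
t 1.75 p [ 0.4562 -0.0304  0.2278] F [ 0.1  0.5 -0.8] T [-0.04 -0.04  0.  ] w 0.0856 yawy 76.3 tilt [ 0.14 -0.03] q [-0.07  0.16 -0.11  1.3  -0.    0.17]
tool delta [ 0.1279 -0.0209  0.0123]
```

Call:
arm_command --motion '[{"x": 0.02,"y": -0.01,"z": 0.007,"roll": 0,"fingers": 1},{"x": 0.03,"y": -0.0115,"z": 0.0065,"roll": 0,"fingers": 1},{"x": 0.03,"y": 0,"z": 0,"roll": 0,"fingers": 1},{"x": 0.02,"y": 0,"z": 0,"roll": 0,"fingers": 1},{"x": 0,"y": 0,"z": 0,"roll": 0,"fingers": 1}]'

```text
clock: 2.17
eef_pos: [0.4642, -0.0513, 0.1265]
tool_rot: [0.084, 0.7, -0.082, 0.704]
ft_force: [-1.0, 1.2, -0.9]
grip_width: 0.0858
```

Run:
```python
from h import *
st([.465,-.0545,.023])
c=snap('wrist','w2');cv2.imwrite('pics/w2b.png',np.clip(c['frame'][:,:,::-1].astype(int)*2,0,255))
```

```text
t 2.17 p [ 0.4642 -0.0513  0.1265] F [-1.   1.2 -0.9] T [0.02 0.06 0.01] w 0.0858 yawy 76.5 tilt [0.37 0.11] q [-0.11  0.25 -0.27  1.04  0.    0.12]
tool delta [ 0.1035 -0.0033  0.0009][ WARN:0@2.382] global loadsave.cpp:1063 imwrite_ Unsupported depth image for selected encoder is fallbacked to CV_8U.
```

View pics/w2b.png

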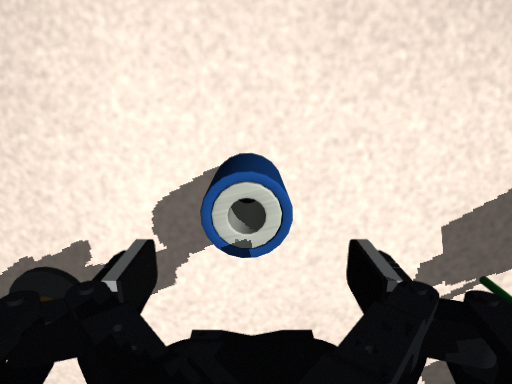

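Call:
arm_command --motion '[{"x": 0.005,"y": -0.003,"z": 0.0005,"roll": 0,"fingers": 1},{"x": 0.02,"y": 0,"z": 0,"roll": 0,"fingers": 1},{"x": 0.02,"y": 0,"z": 0,"roll": 0,"fingers": 1},{"x": 0,"y": 0,"z": 0,"roll": 0,"fingers": 1}]'

```text
clock: 2.55
eef_pos: [0.4688, -0.052, 0.088]
tool_rot: [0.082, 0.696, -0.08, 0.709]
ft_force: [-0.9, -1.3, -0.5]
grip_width: 0.0853
```

Run:
```python
from h import *
st([.465,-.0545,.023])
c=snap('wrist','w3');cv2.imwrite('pics/w3b.png',cv2.convertScaleAbs(c['frame'][:,:,::-1],alpha=2))
print(proj(c,[[.465,-.0545,.075]]))
```

```text
t 2.55 p [ 0.4688 -0.052   0.088 ] F [-0.9 -1.3 -0.5] T [-0.03  0.07 -0.01] w 0.0853 yawy 76.82 tilt [1.06 0.07] q [-0.11  0.29 -0.33  0.93  0.    0.12]
tool delta [ 0.0649 -0.0036 -0.0043]
[[244.84358827 235.20055627]]
```

View pics/w3b.png

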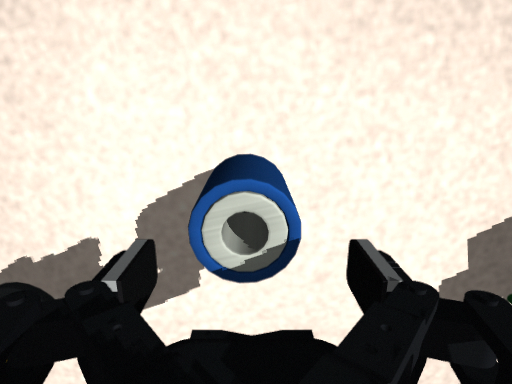

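Call:
arm_command --motion '[{"x": 0,"y": 0,"z": 0,"roll": 0,"fingers": 1},{"x": 0,"y": 0,"z": 0,"roll": 0,"fingers": 1},{"x": 0,"y": 0,"z": 0,"roll": 0,"fingers": 1},{"x": 0,"y": 0,"z": 0,"roll": 0,"fingers": 1}]'

```text
clock: 2.93
eef_pos: [0.4737, -0.0518, 0.0957]
tool_rot: [0.082, 0.692, -0.079, 0.713]
ft_force: [0.5, 0.7, 0.1]
grip_width: 0.0855
```

Run:
```python
from h import *
st([.465,-.0545,.023])
```

```text
t 2.93 p [ 0.4737 -0.0518  0.0957] F [0.5 0.7 0.1] T [0.01 0.03 0.02] w 0.0855 yawy 76.91 tilt [1.72 0.01] q [-0.11  0.28 -0.32  0.94  0.    0.12]
tool delta [ 0.0724 -0.0051 -0.01  ]
```

Call:
arm_command --motion '[{"x": 0,"y": 0,"z": 0,"roll": 0,"fingers": 1},{"x": 0,"y": 0,"z": 0,"roll": 0,"fingers": 1},{"x": 0,"y": 0,"z": 0,"roll": 0,"fingers": 1},{"x": 0,"y": 0,"z": 0,"roll": 0,"fingers": 1}]'

```text
clock: 3.27
eef_pos: [0.4753, -0.0521, 0.098]
tool_rot: [0.082, 0.69, -0.079, 0.714]
ft_force: [-0.1, -0.4, -0.6]
grip_width: 0.0854
```

Run:
```python
from h import *
o,_=st([.465,-.0545,.023]);print(o['joint_vel'].round(4),o['tau'].round(2))
camera('wrist');camera('wrist');camera('wrist')
o,_=st([.465,-.0545,.023]);print(o['joint_vel'].round(4),o['tau'].round(2))
```

```text
t 3.27 p [ 0.4753 -0.0521  0.098 ] F [-0.1 -0.4 -0.6] T [-0.02  0.02  0.  ] w 0.0854 yawy 76.9 tilt [ 1.97 -0.02] q [-0.11  0.28 -0.32  0.94  0.    0.12]
tool delta [ 0.0746 -0.0052 -0.012 ]
[-0.0018 -0.0032  0.0016  0.0042  0.0002 -0.0007] [ 1.000e-02 -3.581e+01  2.202e+01 -2.600e-01  1.000e-02 -0.000e+00]
t 3.42 p [ 0.4751 -0.052   0.0977] F [ 0.8 -0.2 -0.4] T [-0.    0.04  0.02] w 0.0854 yawy 76.9 tilt [ 1.94 -0.01] q [-0.11  0.28 -0.32  0.94  0.    0.12]
tool delta [ 0.0743 -0.0052 -0.0117]
[ 0.0004  0.0007  0.0006 -0.0016 -0.0007  0.0005] [-0.000e+00 -3.583e+01  2.203e+01 -2.600e-01  1.000e-02 -0.000e+00]
```

Call:
arm_command --motion '[{"x": -0.03,"y": 0,"z": 0,"roll": 0,"fingers": 1},{"x": -0.03,"y": 0,"z": 0,"roll": 0,"fingers": 1}]'

```text
clock: 3.58
eef_pos: [0.4678, -0.0515, 0.1525]
tool_rot: [0.082, 0.696, -0.08, 0.709]
ft_force: [0.9, 0.6, 0.2]
grip_width: 0.0858
```

Run:
```python
from h import *
o,_=st();print(o['joint_vel'].round(4))
```

```text
t 3.58 p [ 0.4678 -0.0515  0.1525] F [0.9 0.6 0.2] T [-0.03 -0.05  0.01] w 0.0858 yawy 76.89 tilt [1.07 0.08] q [-0.11  0.22 -0.23  1.1   0.    0.12]
[-0.003  -0.3095  0.5167  0.9234 -0.0017 -0.0027]
```

Call:
arm_command --motion '[{"x": 0,"y": 0,"z": 0,"roll": 0,"fingers": 1},{"x": 0,"y": 0,"z": 0,"roll": 0,"fingers": 1}]'

```text
clock: 3.75
eef_pos: [0.4708, -0.0519, 0.1575]
tool_rot: [0.082, 0.693, -0.08, 0.712]
ft_force: [-0.9, -0.3, -0.1]
grip_width: 0.0858
```

Run:
```python
from h import *
o,_=st();print(o['joint_vel'].round(4))
```

```text
t 3.75 p [ 0.4708 -0.0519  0.1575] F [-0.9 -0.3 -0.1] T [-0.04  0.1   0.02] w 0.0858 yawy 76.89 tilt [1.57 0.02] q [-0.11  0.22 -0.23  1.1   0.    0.12]
[-0.0014 -0.0319  0.0528  0.0271  0.0005  0.0016]
```

Call:
arm_command --motion '[{"x": 0,"y": 0,"z": 0,"roll": 0,"fingers": 1},{"x": 0,"y": 0,"z": 0,"roll": 0,"fingers": 1},{"x": 0,"y": 0,"z": 0,"roll": 0,"fingers": 1}]'

```text
clock: 4.0
eef_pos: [0.4704, -0.0518, 0.1563]
tool_rot: [0.082, 0.693, -0.08, 0.712]
ft_force: [-0.1, -0.2, -0.0]
grip_width: 0.0854
```

Run:
```python
from h import *
o,_=st();print(o['joint_vel'].round(4))
```

```text
t 4.0 p [ 0.4704 -0.0518  0.1563] F [-0.1 -0.2 -0. ] T [0.   0.03 0.02] w 0.0854 yawy 76.88 tilt [1.52 0.03] q [-0.11  0.22 -0.23  1.1   0.    0.12]
[-0.0007  0.0103 -0.0173 -0.0042  0.0005 -0.0002]
```

Call:
arm_command --motion '[{"x": 0.003,"y": 0,"z": 0,"roll": 0,"fingers": 1},{"x": 0.006,"y": 0,"z": 0,"roll": 0,"fingers": 1},{"x": 0.006,"y": 0,"z": 0,"roll": 0,"fingers": 1},{"x": 0.006,"y": 0,"z": 0,"roll": 0,"fingers": 1},{"x": 0.006,"y": 0,"z": 0,"roll": 0,"fingers": 1},{"x": 0.006,"y": 0,"z": 0,"roll": 0,"fingers": 1},{"x": 0.003,"y": 0,"z": 0,"roll": 0,"fingers": 1},{"x": 0.001,"y": 0,"z": 0,"roll": 0,"fingers": 1}]'

```text
clock: 4.67
eef_pos: [0.4682, -0.0514, 0.111]
tool_rot: [0.082, 0.696, -0.08, 0.709]
ft_force: [-0.2, -0.9, 0.4]
grip_width: 0.0856
```

Run:
```python
from h import *
o,_=st();print(o['joint_vel'].round(4))
```

```text
t 4.67 p [ 0.4682 -0.0514  0.111 ] F [-0.2 -0.9  0.4] T [ 0.    0.06 -0.01] w 0.0856 yawy 76.88 tilt [1.02 0.09] q [-0.11  0.26 -0.3   0.99  0.    0.12]
[-0.0006  0.0234 -0.0262 -0.0378 -0.0014  0.0012]
```

Call:
arm_command --motion '[{"x": 0,"y": 0,"z": 0,"roll": 0,"fingers": 1},{"x": 0,"y": 0,"z": 0,"roll": 0,"fingers": 1},{"x": 0,"y": 0,"z": 0,"roll": 0,"fingers": 1}]'

```text
clock: 4.92
eef_pos: [0.4679, -0.0514, 0.1105]
tool_rot: [0.082, 0.697, -0.08, 0.708]
ft_force: [0.7, 0.5, -0.9]
grip_width: 0.0858
```

Run:
```python
from h import *
o,_=st();print(o['joint_vel'].round(4))
```

```text
t 4.92 p [ 0.4679 -0.0514  0.1105] F [ 0.7  0.5 -0.9] T [ 0.02 -0.   -0.  ] w 0.0858 yawy 76.88 tilt [0.95 0.09] q [-0.11  0.26 -0.3   0.99  0.    0.12]
[ 0.     -0.0023  0.0037  0.     -0.0006  0.0005]
```

Run:
```python
from h import *
c=snap('wrist','w4');st([.465,-.0545,.023]);
im=c['frame'];h=cv2.cvtColor(im,cv2.COLOR_RGB2HSV)
b=((h[...,0]>95)&(h[...,0]<128)&(h[...,1]>100)).astype(np.uint8);b[:150]=0;b[:,:180]=0;b[:,310:]=0;b[290:]=0
v=[];w=[]
for y in range(175,280,8):
    xs=np.nonzero(b[y])[0]
    if len(xs):print(y,xs.min(),xs.max(),end=';')
ys,xs=np.nonzero(b);print(xs.min(),xs.max(),ys.min(),ys.max())
for ctr in [(.465,-.0545)]:
    t=np.linspace(0,2*np.pi,200);p=proj(c,np.c_[ctr[0]+.03*np.cos(t),ctr[1]+.03*np.sin(t),0*t+.075]);print(p.min(0),p.max(0))
# finger midpoint reference: projected points below TCP
o=get_obs();R=Rn.from_quat(o['tool_rot']).as_matrix()
print(proj(c,o['eef_pos']+R[:,0]*0),proj(c,o['eef_pos']+R[:,0]*-.019))
```

```text
t 4.97 p [ 0.468  -0.0514  0.1106] F [-0.1  0.3  0.1] T [ 0.02 -0.   -0.02] w 0.0854 yawy 76.88 tilt [0.97 0.09] q [-0.11  0.26 -0.3   0.99  0.    0.12]
tool delta [ 0.0875 -0.0042 -0.0037]
175 211 280;183 206 284;191 202 287;199 198 290;207 196 293;215 195 293;223 196 294;231 198 291;239 201 288;247 207 282;255 217 272;263 239 240;195 294 151 263
[193.54532562 171.08944419] [295.78747375 266.64570975]
[[251.40641167 252.52892517]] [[251.43722249 272.42228913]]
```

Call:
arm_command --motion '[{"x": 0.002,"y": -0.001,"z": -0.001,"roll": 0,"fingers": 1},{"x": 0.005,"y": -0.001,"z": -0.001,"roll": 0,"fingers": 1},{"x": 0.005,"y": -0.001,"z": -0.001,"roll": 0,"fingers": 1},{"x": 0.006,"y": -0.001,"z": -0.001,"roll": 0,"fingers": 1},{"x": 0.006,"y": 0,"z": 0,"roll": 0,"fingers": 1},{"x": 0.005,"y": 0,"z": 0,"roll": 0,"fingers": 1},{"x": 0.003,"y": 0,"z": 0,"roll": 0,"fingers": 1},{"x": 0.001,"y": 0,"z": 0,"roll": 0,"fingers": 1},{"x": 0,"y": 0,"z": 0,"roll": 0,"fingers": 1}]'

```text
clock: 5.72
eef_pos: [0.4634, -0.0548, 0.0743]
tool_rot: [0.082, 0.696, -0.08, 0.709]
ft_force: [-0.8, 0.7, 0.7]
grip_width: 0.0855
```

Run:
```python
from h import *
c=snap('wrist','w5');st([.464,-.0545,.023]);cv2.imwrite('pics/w5b.png',cv2.convertScaleAbs(c['frame'][:,:,::-1],alpha=2))
```

```text
t 5.77 p [ 0.4635 -0.0548  0.0744] F [-0.   0.5  0.5] T [ 0.   -0.03  0.03] w 0.0852 yawy 76.87 tilt [1.03 0.09] q [-0.12  0.3  -0.36  0.9   0.    0.11]
tool delta [ 0.0514  0.0001 -0.0004]
```

View pics/w5b.png

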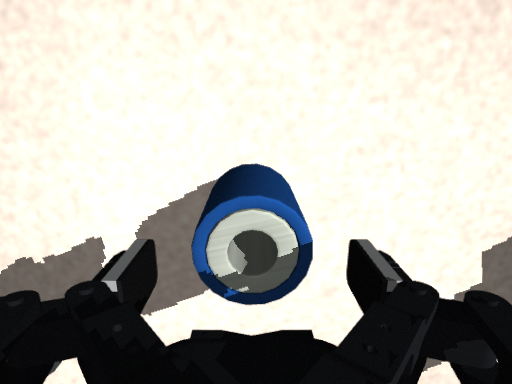

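Call:
arm_command --motion '[{"x": 0.002,"y": 0,"z": 0,"roll": 0,"fingers": 1},{"x": 0.004,"y": 0,"z": 0,"roll": 0,"fingers": 1},{"x": 0.006,"y": 0,"z": 0,"roll": 0,"fingers": 1},{"x": 0.006,"y": 0,"z": 0,"roll": 0,"fingers": 1},{"x": 0.006,"y": 0,"z": 0,"roll": 0,"fingers": 1},{"x": 0.006,"y": 0,"z": 0,"roll": 0,"fingers": 1},{"x": 0.006,"y": 0,"z": 0,"roll": 0,"fingers": 1},{"x": 0.005,"y": 0,"z": 0,"roll": 0,"fingers": 1},{"x": 0.003,"y": 0,"z": 0,"roll": 0,"fingers": 1},{"x": 0.002,"y": 0,"z": 0,"roll": 0,"fingers": 1},{"x": 0.001,"y": 0,"z": 0,"roll": 0,"fingers": 1},{"x": 0,"y": 0,"z": 0,"roll": 0,"fingers": 1}]'

```text
clock: 6.77
eef_pos: [0.4648, -0.0547, 0.0222]
tool_rot: [0.082, 0.696, -0.08, 0.709]
ft_force: [-0.5, 0.5, 0.5]
grip_width: 0.0852
```

Run:
```python
from h import *
st([.464,-.0545,.023])
```

```text
t 6.77 p [ 0.4648 -0.0547  0.0222] F [-0.5  0.5  0.5] T [ 0.02 -0.02 -0.02] w 0.0852 yawy 76.88 tilt [1.04 0.08] q [-0.12  0.37 -0.42  0.76  0.    0.11]
tool delta [-0.0008 -0.     -0.0008]
```

Call:
arm_command --motion '[{"x": 0,"y": 0,"z": 0,"roll": 0,"fingers": 0.75},{"x": 0,"y": 0,"z": 0,"roll": 0,"fingers": 0.72},{"x": 0,"y": 0,"z": 0,"roll": 0,"fingers": 0.65},{"x": 0,"y": 0,"z": 0,"roll": 0,"fingers": 0.6},{"x": 0,"y": 0,"z": 0,"roll": 0,"fingers": 0.5},{"x": 0,"y": 0,"z": 0,"roll": 0,"fingers": 0.5}]'

```text
clock: 7.27
eef_pos: [0.4651, -0.0548, 0.023]
tool_rot: [0.082, 0.696, -0.08, 0.709]
ft_force: [0.7, 0.3, -1.2]
grip_width: 0.0591
```

Run:
```python
from h import *
c=snap('wrist','w6');st();cv2.imwrite('pics/w6b.png',cv2.convertScaleAbs(c['frame'][:,:,::-1],alpha=2))
```

```text
t 7.32 p [ 0.4651 -0.0548  0.023 ] F [ 0.4 -0.2 -0.6] T [-0.06  0.06  0.03] w 0.0594 yawy 76.88 tilt [1.1  0.05] q [-0.12  0.37 -0.42  0.76  0.    0.11]
```

View pics/w6b.png

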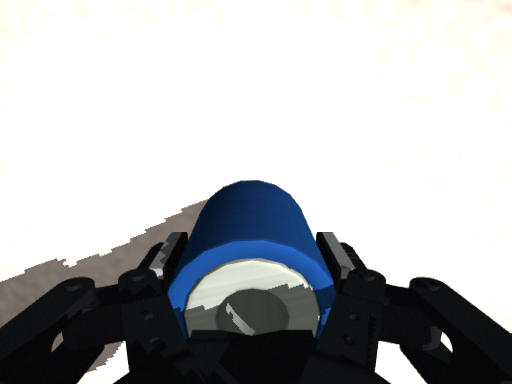

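Call:
arm_command --motion '[{"x": -0.002,"y": 0,"z": 0,"roll": 0,"fingers": 0.5},{"x": -0.004,"y": 0,"z": 0,"roll": 0,"fingers": 0.5},{"x": -0.007,"y": 0,"z": 0,"roll": 0,"fingers": 0.5},{"x": -0.01,"y": 0,"z": 0,"roll": 0,"fingers": 0.5},{"x": -0.01,"y": 0,"z": 0,"roll": 0,"fingers": 0.5},{"x": -0.01,"y": 0,"z": 0,"roll": 0,"fingers": 0.5},{"x": -0.01,"y": 0,"z": 0,"roll": 0,"fingers": 0.5},{"x": -0.01,"y": 0,"z": 0,"roll": 0,"fingers": 0.5},{"x": -0.01,"y": 0,"z": 0,"roll": 0,"fingers": 0.5},{"x": -0.01,"y": 0,"z": 0,"roll": 0,"fingers": 0.5},{"x": -0.007,"y": 0,"z": 0,"roll": 0,"fingers": 0.5},{"x": -0.004,"y": 0,"z": 0,"roll": 0,"fingers": 0.5},{"x": -0.002,"y": 0,"z": 0,"roll": 0,"fingers": 0.5},{"x": 0,"y": 0,"z": 0,"roll": 0,"fingers": 0.5}]'

```text
clock: 8.48
eef_pos: [0.4565, -0.054, 0.1233]
tool_rot: [0.082, 0.701, -0.079, 0.704]
ft_force: [0.4, 0.2, -5.9]
grip_width: 0.0592
```

Run:
```python
from h import *
st([.536,-.271,.13])
c=snap('scene','s7');cv2.imwrite('pics/s7z.png',cv2.resize(c['frame'][60:240,140:400,::-1],None,fx=3,fy=3,interpolation=cv2.INTER_CUBIC))
```

```text
t 8.48 p [ 0.4565 -0.054   0.1233] F [ 0.4  0.2 -5.9] T [-0.03  0.    0.  ] w 0.0592 yawy 76.87 tilt [0.29 0.19] q [-0.12  0.24 -0.29  1.03  0.    0.11]
tool delta [-0.007  -0.1932  0.1268]
```

View pics/s7z.png

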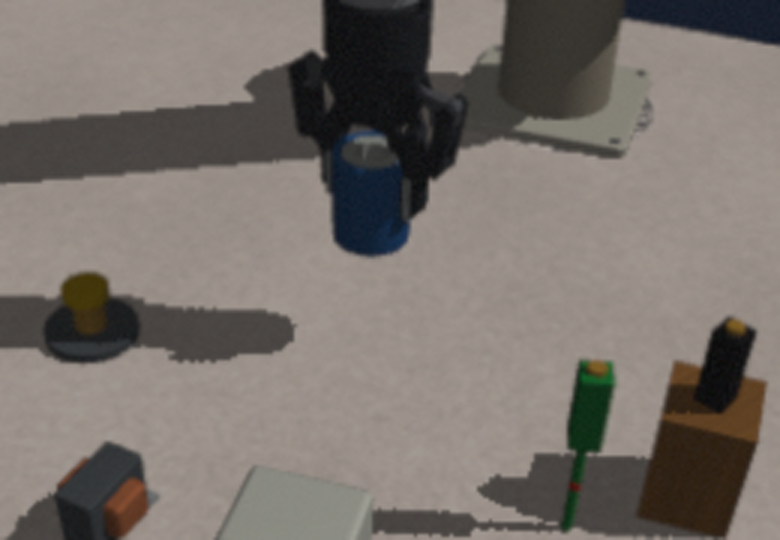

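Call:
arm_command --motion '[{"x": 0,"y": -0.003,"z": 0.002,"roll": 0,"fingers": 0.5},{"x": 0,"y": -0.008,"z": 0.005,"roll": 0,"fingers": 0.5},{"x": 0,"y": -0.014,"z": 0.009,"roll": 0,"fingers": 0.5},{"x": 0,"y": -0.018,"z": 0.012,"roll": 0,"fingers": 0.5},{"x": 0,"y": -0.018,"z": 0.012,"roll": 0,"fingers": 0.5},{"x": 0,"y": -0.018,"z": 0.012,"roll": 0,"fingers": 0.5},{"x": 0,"y": -0.018,"z": 0.012,"roll": 0,"fingers": 0.5},{"x": 0,"y": -0.018,"z": 0.012,"roll": 0,"fingers": 0.5},{"x": 0,"y": -0.018,"z": 0.012,"roll": 0,"fingers": 0.5},{"x": 0,"y": -0.016,"z": 0.011,"roll": 0,"fingers": 0.5},{"x": 0,"y": -0.012,"z": 0.008,"roll": 0,"fingers": 0.5},{"x": 0,"y": -0.008,"z": 0.005,"roll": 0,"fingers": 0.5},{"x": 0,"y": -0.004,"z": 0.003,"roll": 0,"fingers": 0.5},{"x": 0,"y": -0.002,"z": 0.001,"roll": 0,"fingers": 0.5},{"x": 0,"y": 0,"z": 0,"roll": 0,"fingers": 0.5}]'

```text
clock: 9.78
eef_pos: [0.5277, -0.268, 0.1097]
tool_rot: [0.083, 0.707, -0.08, 0.697]
ft_force: [-0.8, 0.1, -4.7]
grip_width: 0.0592
```

Run:
```python
from h import *
st([.535,-.271,.13])
c=snap('scene','s8');cv2.imwrite('pics/s8z.png',cv2.resize(c['frame'][70:230,80:300,::-1],None,fx=3.5,fy=3.5,interpolation=cv2.INTER_CUBIC))
c=snap('wrist','w8');cv2.imwrite('pics/w8b.png',cv2.convertScaleAbs(c['frame'][:,:,::-1],alpha=2))
```

```text
t 9.78 p [ 0.5277 -0.268   0.1097] F [-0.8  0.1 -4.7] T [-0.04 -0.03  0.  ] w 0.0592 yawy 76.8 tilt [-0.77  0.36] q [-0.47  0.51  0.07  1.15 -0.   -0.24]
tool delta [-0.0204 -0.0011  0.0075]
```

View pics/s8z.png

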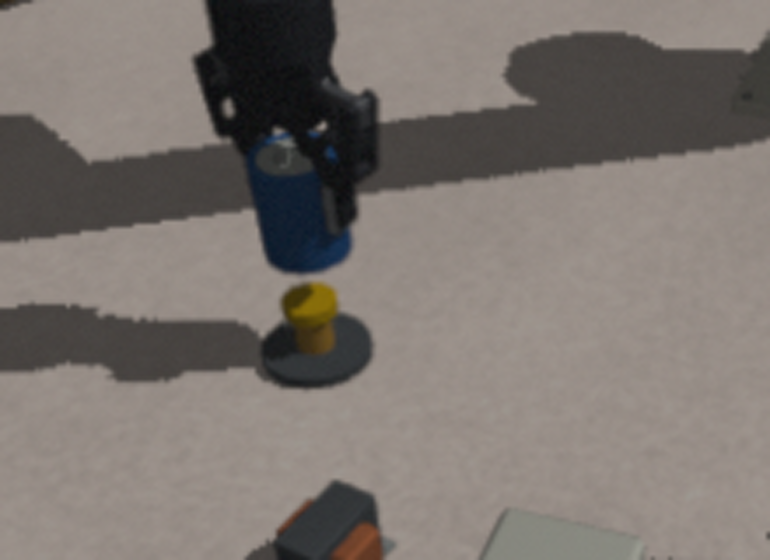

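View pics/w8b.png

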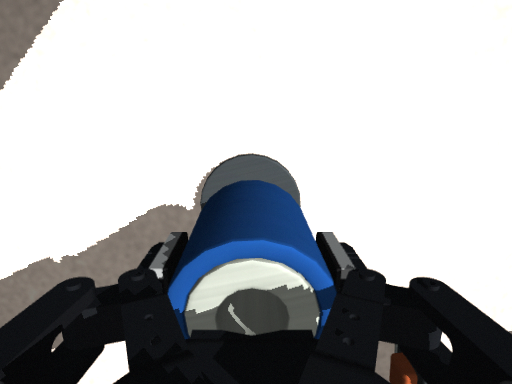

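Call:
arm_command --motion '[{"x": -0.015,"y": 0,"z": 0,"roll": 0,"fingers": 0.5},{"x": -0.025,"y": 0,"z": 0.003,"roll": 0,"fingers": 0.5},{"x": -0.015,"y": 0,"z": 0.003,"roll": 0,"fingers": 0.5},{"x": -0.005,"y": 0,"z": 0,"roll": 0,"fingers": 0.5}]'

```text
clock: 10.22
eef_pos: [0.5309, -0.2635, 0.1687]
tool_rot: [0.083, 0.711, -0.076, 0.694]
ft_force: [1.2, -0.8, -4.7]
grip_width: 0.0594
```

Run:
```python
from h import *
st([.535,-.271,.13])
```

```text
t 10.22 p [ 0.5309 -0.2635  0.1687] F [ 1.2 -0.8 -4.7] T [-0.04 -0.11 -0.01] w 0.0594 yawy 77.12 tilt [-1.3   0.71] q [-0.46  0.48  0.18  1.3   0.   -0.24]
tool delta [ 0.0385 -0.0066  0.0066]
```

Call:
arm_command --motion '[{"x": 0.015,"y": 0,"z": 0,"roll": 0,"fingers": 0.5},{"x": 0.015,"y": 0,"z": 0,"roll": 0,"fingers": 0.5},{"x": 0,"y": 0,"z": 0,"roll": 0,"fingers": 0.5},{"x": 0,"y": 0,"z": 0,"roll": 0,"fingers": 0.5}]'

```text
clock: 10.55
eef_pos: [0.5319, -0.2606, 0.142]
tool_rot: [0.08, 0.709, -0.075, 0.697]
ft_force: [-0.1, -0.1, -4.4]
grip_width: 0.0593
```

Run:
```python
from h import *
st([.535,-.271,.13])
```

```text
t 10.55 p [ 0.5319 -0.2606  0.142 ] F [-0.1 -0.1 -4.4] T [-0.06 -0.02 -0.03] w 0.0593 yawy 77.39 tilt [-0.92  0.56] q [-0.46  0.49  0.13  1.23  0.   -0.24]
tool delta [ 0.0118 -0.0095  0.0055]
```

Call:
arm_command --motion '[{"x": 0.015,"y": -0.005,"z": 0.003,"roll": 0,"fingers": 0.5},{"x": 0.017,"y": -0.005,"z": 0.003,"roll": 0,"fingers": 0.5},{"x": 0,"y": 0,"z": 0,"roll": 0,"fingers": 0.5},{"x": 0,"y": 0,"z": 0,"roll": 0,"fingers": 0.5}]'

```text
clock: 10.88
eef_pos: [0.5353, -0.2697, 0.1113]
tool_rot: [0.08, 0.709, -0.074, 0.697]
ft_force: [-0.6, -0.9, -4.0]
grip_width: 0.0594
```

Run:
```python
from h import *
st([.535,-.271,.08])
c=snap('scene','s9');cv2.imwrite('pics/s9z.png',cv2.resize(c['frame'][100:190,120:220,::-1],None,fx=6,fy=6,interpolation=cv2.INTER_CUBIC))
```

```text
t 10.88 p [ 0.5353 -0.2697  0.1113] F [-0.6 -0.9 -4. ] T [-0.03 -0.01 -0.06] w 0.0594 yawy 77.54 tilt [-0.87  0.57] q [-0.47  0.52  0.1   1.17  0.   -0.25]
tool delta [ 0.0313 -0.0015  0.0005]
```

View pics/s9z.png

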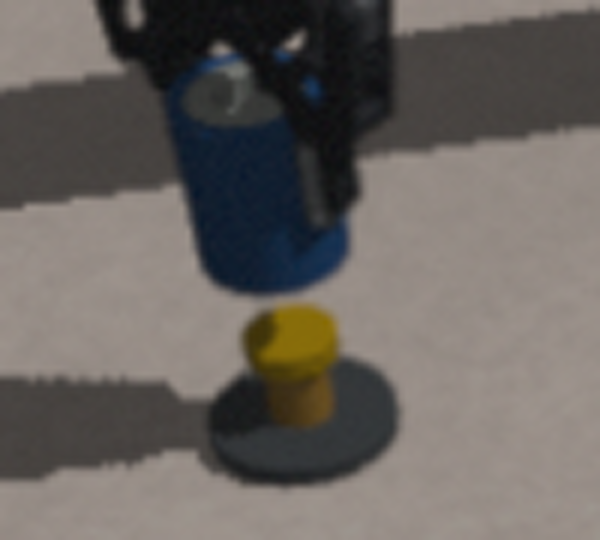

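```bash
cat >> h.py <<'E'
from scipy.optimize import least_squares
def lowarc(c,box,z,r,ur):
    # lowest blue pixel per column -> back-project to plane z -> fit circle radius r
    u0,v0,u1,v1=box;h=cv2.cvtColor(c['frame'],cv2.COLOR_RGB2HSV)
    m=((h[...,0]>95)&(h[...,0]<128)&(h[...,1]>100))
    P=[]
    for u in range(*ur):
        ys=np.nonzero(m[v0:v1,u])[0]
        if len(ys):P.append((u,ys.max()+v0+.5))
    X=onz(c,np.array(P,float),z)[:,:2]
    s=least_squares(lambda q:np.hypot(*(X-q).T)-r,X.mean(0)+[-.02,0],loss='soft_l1',f_scale=.001)
    print(P[::3]);print('fit',s.x.round(4),'res',np.sqrt(np.mean(s.fun**2)).round(4));return s.x
E
python3 - <<'E'
from h import *
c=load('s9')
for z in (.085,.088,.091):lowarc(c,(120,100,220,160),z,.03,(156,176))
# pillar top in same image
h=cv2.cvtColor(c['frame'],cv2.COLOR_RGB2HSV);m=cv2.inRange(h[140:175,150:190],(20,150,60),(35,255,255));ys,xs=np.nonzero(m);print(xs.min()+150,xs.max()+150,ys.min()+140,ys.max()+140)
t=np.linspace(0,6.28,100)
for X in [(.536,-.271),(.5373,-.2695)]:
    p=proj(c,np.c_[X[0]+.02*np.cos(t),X[1]+.02*np.sin(t),0*t+.05]);print(p.min(0),p.max(0))
E
```

```text
[(156, np.float64(146.5)), (159, np.float64(147.5)), (162, np.float64(147.5)), (165, np.float64(147.5)), (168, np.float64(147.5)), (171, np.float64(146.5)), (174, np.float64(145.5))]
fit [ 0.5277 -0.2753] res 0.001
[(156, np.float64(146.5)), (159, np.float64(147.5)), (162, np.float64(147.5)), (165, np.float64(147.5)), (168, np.float64(147.5)), (171, np.float64(146.5)), (174, np.float64(145.5))]
fit [ 0.5312 -0.2728] res 0.001
[(156, np.float64(146.5)), (159, np.float64(147.5)), (162, np.float64(147.5)), (165, np.float64(147.5)), (168, np.float64(147.5)), (171, np.float64(146.5)), (174, np.float64(145.5))]
fit [ 0.5348 -0.2703] res 0.001
161 175 151 169
[159.52839374 149.71310064] [176.09815951 159.54973323]
[159.79162565 150.12762378] [176.38425082 159.99191198]
```

Run:
```python
from h import *
c=snap('wrist','w10');st([.5355,-.2710,.08]);cv2.imwrite('pics/w10b.png',cv2.convertScaleAbs(c['frame'][:,:,::-1],alpha=2.5))
o=get_obs()
t=np.linspace(0,6.28,200)
p=proj(c,np.c_[.536+.04*np.cos(t),-.271+.04*np.sin(t),0*t+.01]);print('foot pred',p.min(0),p.max(0),p[p[:,1].argmin()])
```

```text
t 10.98 p [ 0.5353 -0.2697  0.1115] F [-0.1 -0.4 -4.4] T [-0.02 -0.01 -0.03] w 0.0592 yawy 77.55 tilt [-0.86  0.55] q [-0.47  0.52  0.1   1.17  0.   -0.25]
tool delta [ 0.0315 -0.0014  0.001 ]
foot pred [198.1757438  147.61735524] [299.62904905 245.44073869] [248.30678025 147.61735524]
```

View pics/w10b.png

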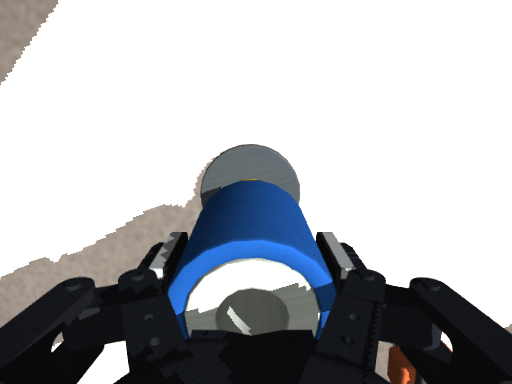

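Call:
arm_command --motion '[{"x": 0.012,"y": -0.0007,"z": 0.0003,"roll": 0,"fingers": 0.5},{"x": 0.014,"y": -0.0006,"z": 0.0002,"roll": 0,"fingers": 0.5},{"x": 0.003,"y": 0,"z": 0,"roll": 0,"fingers": 0.5},{"x": 0,"y": 0,"z": 0,"roll": 0,"fingers": 0.5}]'

```text
clock: 11.32
eef_pos: [0.5373, -0.2712, 0.0845]
tool_rot: [0.078, 0.706, -0.074, 0.7]
ft_force: [0.2, 0.7, -5.1]
grip_width: 0.0592
```

Run:
```python
from h import *
st([.5355,-.2708,.074])
c=snap('scene','s11');cv2.imwrite('pics/s11z.png',cv2.resize(c['frame'][100:190,120:220,::-1],None,fx=6,fy=6,interpolation=cv2.INTER_CUBIC))
```

```text
t 11.32 p [ 0.5373 -0.2712  0.0845] F [ 0.2  0.7 -5.1] T [ 0.01  0.01 -0.01] w 0.0592 yawy 77.6 tilt [-0.51  0.39] q [-0.47  0.54  0.06  1.1   0.   -0.25]
tool delta [ 0.0105 -0.     -0.0018]
```

View pics/s11z.png

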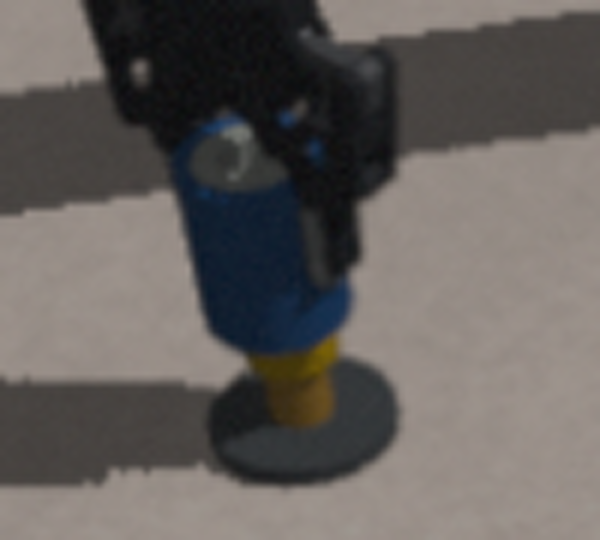

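Run:
```python
from h import *
c=load('s11')
for z in (.058,.061,.064):
    x=lowarc(c,(120,100,220,168),z,.03,(157,177));d=x-np.array([.5373,-.2695]);print('perp',d@[-.57,.82],'along',d@[-.82,-.57])
t=np.linspace(0,6.28,100)
for X in [(.5373,-.2695)]:
    p=proj(c,np.c_[X[0]+.03*np.cos(t),X[1]+.03*np.sin(t),0*t+.061]);q=(p-[120,100]+.5)*6;print('expected zoomed extents',q.min(0),q.max(0),q[q[:,0].argmin()],q[q[:,0].argmax()])
    p=proj(c,np.c_[X[0]+.04*np.cos(t),X[1]+.04*np.sin(t),0*t+.01]);q=(p-[120,100]+.5)*6;print('expected foot extents',q.min(0),q.max(0))
    p=proj(c,np.c_[X[0]+.02*np.cos(t),X[1]+.02*np.sin(t),0*t+.05]);q=(p-[120,100]+.5)*6;print('expected top extents',q.min(0),q.max(0))
```

```text
[(157, np.float64(155.5)), (160, np.float64(157.5)), (163, np.float64(158.5)), (166, np.float64(158.5)), (169, np.float64(157.5)), (172, np.float64(156.5)), (175, np.float64(154.5))]
fit [ 0.5316 -0.2761] res 0.0016
perp -0.0021703029957798577 along 0.00838144294863747
[(157, np.float64(155.5)), (160, np.float64(157.5)), (163, np.float64(158.5)), (166, np.float64(158.5)), (169, np.float64(157.5)), (172, np.float64(156.5)), (175, np.float64(154.5))]
fit [ 0.535  -0.2737] res 0.0016
perp -0.0021219484907783618 along 0.00427558017622698
[(157, np.float64(155.5)), (160, np.float64(157.5)), (163, np.float64(158.5)), (166, np.float64(158.5)), (169, np.float64(157.5)), (172, np.float64(156.5)), (175, np.float64(154.5))]
fit [ 0.5383 -0.2713] res 0.0016
perp -0.0020736755270479223 along 0.00016927711146260023
expected zoomed extents [212.52638886 267.63903343] [362.9980489  356.03212841] [212.52638886 319.63567077] [362.9980489  303.33088504]
expected foot extents [207.4422792  352.40449568] [401.30542086 472.56983909]
expected top extents [241.74975389 303.7657427 ] [341.30550494 362.95147187]
```

Call:
arm_command --motion '[{"x": 0.002,"y": 0,"z": -0.001,"roll": 0,"fingers": 0.5},{"x": 0.002,"y": 0,"z": -0.001,"roll": 0,"fingers": 0.5},{"x": 0.001,"y": 0,"z": 0,"roll": 0,"fingers": 0.5}]'

```text
clock: 11.62
eef_pos: [0.536, -0.271, 0.081]
tool_rot: [0.078, 0.706, -0.074, 0.7]
ft_force: [-0.1, -0.1, -4.7]
grip_width: 0.0589
```

Run:
```python
from h import *
st([.5355,-.2708,.0735])
```

```text
t 11.62 p [ 0.536 -0.271  0.081] F [-0.1 -0.1 -4.7] T [0.01 0.02 0.  ] w 0.0589 yawy 77.61 tilt [-0.39  0.34] q [-0.47  0.54  0.05  1.09  0.   -0.25]
tool delta [ 0.0075  0.     -0.0005]
```

Call:
arm_command --motion '[{"x": 0.002,"y": 0,"z": -0.0005,"roll": 0,"fingers": 0.5},{"x": 0.002,"y": 0,"z": 0,"roll": 0,"fingers": 0.5},{"x": 0.001,"y": 0,"z": 0,"roll": 0,"fingers": 0.5}]'

```text
clock: 11.87
eef_pos: [0.5359, -0.2711, 0.0765]
tool_rot: [0.078, 0.705, -0.075, 0.701]
ft_force: [-0.2, 0.2, -6.0]
grip_width: 0.0591
```

Run:
```python
from h import *
st([.5355,-.2708,.0735])
```

```text
t 11.87 p [ 0.5359 -0.2711  0.0765] F [-0.2  0.2 -6. ] T [-0.04  0.01 -0.01] w 0.0591 yawy 77.61 tilt [-0.3   0.29] q [-0.47  0.55  0.05  1.08  0.   -0.25]
tool delta [ 0.003   0.0002 -0.0004]
```

Call:
arm_command --motion '[{"x": 0.0015,"y": 0,"z": 0,"roll": 0,"fingers": 0.5},{"x": 0.001,"y": 0,"z": 0,"roll": 0,"fingers": 0.5}]'

```text
clock: 12.03
eef_pos: [0.536, -0.2712, 0.0739]
tool_rot: [0.078, 0.705, -0.075, 0.701]
ft_force: [-0.1, -0.7, -4.6]
grip_width: 0.0594
```

Run:
```python
from h import *
st([.5355,-.2708,.0735])
c=snap('scene','s12');cv2.imwrite('pics/s12z.png',cv2.resize(c['frame'][100:190,120:220,::-1],None,fx=6,fy=6,interpolation=cv2.INTER_CUBIC))
```

```text
t 12.03 p [ 0.536  -0.2712  0.0739] F [-0.1 -0.7 -4.6] T [-0.08 -0.01 -0.03] w 0.0594 yawy 77.61 tilt [-0.28  0.28] q [-0.47  0.55  0.04  1.07  0.   -0.25]
tool delta [ 0.0004  0.0003 -0.0005]
```

View pics/s12z.png

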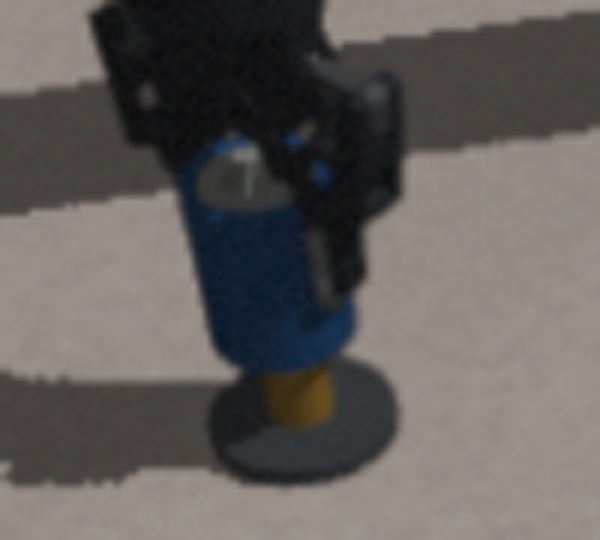

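Call:
arm_command --motion '[{"x": 0.001,"y": 0,"z": -0.0005,"roll": 0,"fingers": 0.5}]'

```text
clock: 12.17
eef_pos: [0.5358, -0.2711, 0.0733]
tool_rot: [0.078, 0.705, -0.075, 0.701]
ft_force: [-1.5, 0.6, 5.3]
grip_width: 0.0593
```

Run:
```python
from h import *
st([.5355,-.2708,.0735])
c=load('s12')
for z in (.049,.051):
    x=lowarc(c,(120,100,220,168),z,.03,(157,177));d=x-np.array([.5373,-.2695]);print('perp',d@[-.57,.82],'along',d@[-.82,-.57])
```

```text
t 12.17 p [ 0.5358 -0.2711  0.0733] F [-1.5  0.6  5.3] T [0.31 0.29 0.04] w 0.0593 yawy 77.61 tilt [-0.24  0.27] q [-0.47  0.55  0.04  1.07  0.   -0.25]
tool delta [-0.0002  0.0003 -0.0004]
[(157, np.float64(158.5)), (160, np.float64(160.5)), (163, np.float64(161.5)), (166, np.float64(161.5)), (169, np.float64(161.5)), (172, np.float64(160.5)), (175, np.float64(158.5))]
fit [ 0.5333 -0.2747] res 0.0016
perp -0.002031375952353579 along 0.006219023494959273
[(157, np.float64(158.5)), (160, np.float64(160.5)), (163, np.float64(161.5)), (166, np.float64(161.5)), (169, np.float64(161.5)), (172, np.float64(160.5)), (175, np.float64(158.5))]
fit [ 0.5355 -0.2732] res 0.0016
perp -0.0020001085998082825 along 0.0035285183120497294
```

Run:
```python
from h import *
c=load('scene0');x=lowarc(c,(245,140,280,182),0,.03,(253,271))
c=load('s12');im=c['frame'];h=cv2.cvtColor(im,cv2.COLOR_RGB2HSV)
for v in (152,154,156):
    print(v,[tuple(int(q) for q in im[v,u]) for u in range(151,158)],'|',[tuple(int(q) for q in im[v,u]) for u in range(175,182)])
t=np.linspace(0,6.28,400)
for z in(.05,.06):
  p=proj(c,np.c_[.5373+.03*np.cos(t),-.2695+.03*np.sin(t),0*t+z]);print(p.min(0),p.max(0),p[p[:,0].argmin()],p[p[:,0].argmax()])
```

```text
[(253, np.float64(178.5)), (256, np.float64(179.5)), (259, np.float64(179.5)), (262, np.float64(179.5)), (265, np.float64(179.5)), (268, np.float64(178.5))]
fit [ 0.4626 -0.057 ] res 0.0012
152 [(152, 143, 136), (152, 143, 136), (142, 133, 128), (65, 65, 70), (21, 32, 47), (17, 31, 46), (16, 30, 46)] | [(24, 37, 59), (20, 41, 68), (22, 46, 75), (42, 57, 83), (95, 96, 105), (135, 128, 125), (150, 140, 134)]
154 [(154, 145, 138), (152, 143, 136), (142, 135, 129), (91, 88, 90), (32, 39, 51), (17, 32, 45), (15, 29, 46)] | [(23, 48, 78), (24, 48, 78), (23, 48, 79), (42, 59, 83), (96, 97, 105), (136, 131, 128), (151, 143, 137)]
156 [(151, 142, 136), (150, 140, 133), (150, 140, 135), (137, 128, 123), (59, 59, 64), (18, 28, 45), (14, 28, 44)] | [(23, 48, 78), (24, 49, 79), (40, 56, 82), (83, 85, 94), (130, 123, 122), (149, 139, 133), (150, 139, 133)]
[155.62770192 147.7571568 ] [180.52443754 162.56057497] [155.62770192 156.40016648] [180.52443754 153.96874826]
[154.98497782 144.44049476] [180.052283   159.18181234] [154.98497782 153.0509725 ] [180.052283   150.62007418]
```

Call:
arm_command --motion '[{"x": -0.004,"y": 0,"z": 0,"roll": 0,"fingers": 0.5},{"x": -0.002,"y": 0.001,"z": -0.0013,"roll": 0,"fingers": 0.5}]'

```text
clock: 12.33
eef_pos: [0.5347, -0.27, 0.0795]
tool_rot: [0.078, 0.705, -0.075, 0.701]
ft_force: [-0.1, 0.1, -4.5]
grip_width: 0.0591
```

Run:
```python
from h import *
st([.5348,-.2701,.0732])
```

```text
t 12.33 p [ 0.5347 -0.27    0.0795] F [-0.1  0.1 -4.5] T [-0.07 -0.05 -0.01] w 0.0591 yawy 77.6 tilt [-0.25  0.27] q [-0.47  0.54  0.04  1.08  0.   -0.25]
tool delta [ 0.0063 -0.0001  0.0002]
```

Call:
arm_command --motion '[{"x": 0.002,"y": 0,"z": 0,"roll": 0,"fingers": 0.5},{"x": 0.002,"y": 0,"z": 0,"roll": 0,"fingers": 0.5},{"x": 0.001,"y": 0,"z": 0,"roll": 0,"fingers": 0.5}]'

```text
clock: 12.58
eef_pos: [0.535, -0.27, 0.0752]
tool_rot: [0.078, 0.704, -0.075, 0.702]
ft_force: [0.7, -0.4, -4.9]
grip_width: 0.0594
```

Run:
```python
from h import *
st([.5348,-.2701,.0732])
```

```text
t 12.58 p [ 0.535  -0.27    0.0752] F [ 0.7 -0.4 -4.9] T [-0.01  0.05  0.06] w 0.0594 yawy 77.61 tilt [-0.17  0.23] q [-0.47  0.54  0.04  1.07  0.   -0.25]
tool delta [ 0.002  -0.0002 -0.0002]
```

Call:
arm_command --motion '[{"x": 0.001,"y": 0,"z": -0.0002,"roll": 0,"fingers": 0.5},{"x": 0.001,"y": 0,"z": 0,"roll": 0,"fingers": 0.5}]'

```text
clock: 12.75
eef_pos: [0.5346, -0.2698, 0.0734]
tool_rot: [0.078, 0.704, -0.075, 0.702]
ft_force: [-3.6, 1.1, 5.9]
grip_width: 0.059
```

Run:
```python
from h import *
st([.5348,-.2701,.0732])
```

```text
t 12.75 p [ 0.5346 -0.2698  0.0734] F [-3.6  1.1  5.9] T [0.38 0.7  0.07] w 0.059 yawy 77.61 tilt [-0.18  0.23] q [-0.47  0.54  0.03  1.06  0.   -0.25]
tool delta [ 0.0002 -0.0002  0.0002]
```

Call:
arm_command --motion '[{"x": 0,"y": 0,"z": 0,"roll": 0,"fingers": 0.71},{"x": 0,"y": 0,"z": 0,"roll": 0,"fingers": 0.73},{"x": 0,"y": 0,"z": 0,"roll": 0,"fingers": 0.76},{"x": 0,"y": 0,"z": 0,"roll": 0,"fingers": 0.85},{"x": 0,"y": 0,"z": 0,"roll": 0,"fingers": 1},{"x": 0,"y": 0,"z": 0,"roll": 0,"fingers": 1},{"x": 0,"y": 0,"z": 0,"roll": 0,"fingers": 1}]'

```text
clock: 13.33
eef_pos: [0.5379, -0.2715, 0.0769]
tool_rot: [0.077, 0.701, -0.076, 0.705]
ft_force: [0.3, 0.3, 0.2]
grip_width: 0.0852
```

Run:
```python
from h import *
st()
c=snap('wrist','w13');cv2.imwrite('pics/w13b.png',cv2.convertScaleAbs(c['frame'][:,:,::-1],alpha=2))
```

```text
t 13.33 p [ 0.5379 -0.2715  0.0769] F [0.3 0.3 0.2] T [ 0.   -0.01  0.01] w 0.0852 yawy 77.61 tilt [0.28 0.  ] q [-0.47  0.54  0.04  1.06  0.   -0.25]
```

View pics/w13b.png

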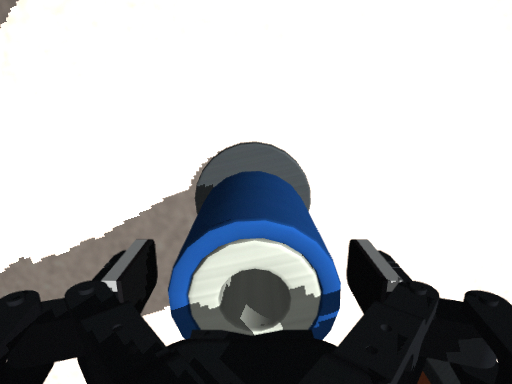

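Call:
arm_command --motion '[{"x": -0.004,"y": 0,"z": 0,"roll": 0,"fingers": 1},{"x": -0.01,"y": 0,"z": 0,"roll": 0,"fingers": 1},{"x": -0.015,"y": 0,"z": 0,"roll": 0,"fingers": 1},{"x": -0.018,"y": 0,"z": 0,"roll": 0,"fingers": 1},{"x": -0.018,"y": 0,"z": 0,"roll": 0,"fingers": 1},{"x": -0.018,"y": 0,"z": 0,"roll": 0,"fingers": 1},{"x": -0.018,"y": 0,"z": 0,"roll": 0,"fingers": 1},{"x": -0.018,"y": 0,"z": 0,"roll": 0,"fingers": 1},{"x": -0.014,"y": 0,"z": 0,"roll": 0,"fingers": 1},{"x": -0.008,"y": 0,"z": 0,"roll": 0,"fingers": 1},{"x": -0.003,"y": 0,"z": 0,"roll": 0,"fingers": 1}]'

```text
clock: 14.3
eef_pos: [0.5362, -0.271, 0.234]
tool_rot: [0.076, 0.701, -0.076, 0.705]
ft_force: [0.7, -0.7, -0.2]
grip_width: 0.0858
```

Run:
```python
from h import *
st([.54,.21,.25])
c=snap('wrist','w14');cv2.imwrite('pics/w14b.png',cv2.convertScaleAbs(c['frame'][:,:,::-1],alpha=2))
c=snap('scene','s14');cv2.imwrite('pics/s14z.png',cv2.resize(c['frame'][100:190,120:220,::-1],None,fx=6,fy=6,interpolation=cv2.INTER_CUBIC))
```

```text
t 14.3 p [ 0.5362 -0.271   0.234 ] F [ 0.7 -0.7 -0.2] T [ 0.01 -0.05 -0.03] w 0.0858 yawy 77.61 tilt [ 0.33 -0.02] q [-0.47  0.44  0.3   1.42  0.   -0.25]
tool delta [-0.0161  0.4706 -0.0994]
```

View pics/s14z.png

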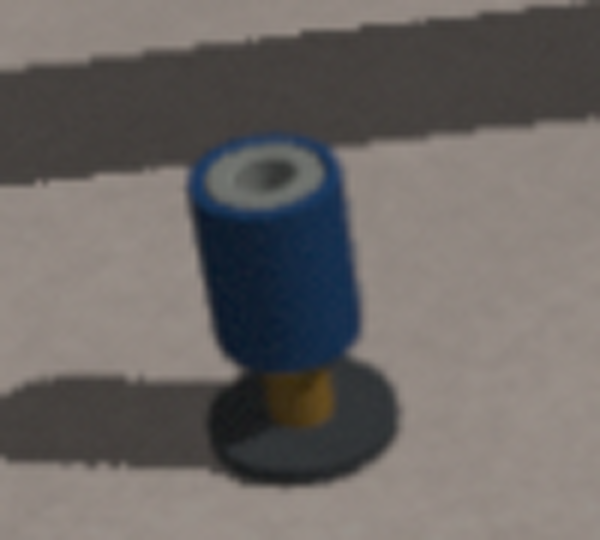

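View pics/w14b.png

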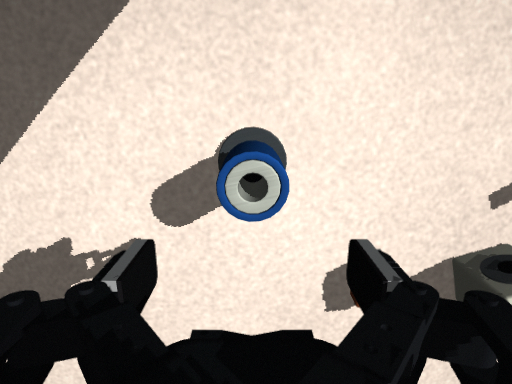

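Call:
arm_command --motion '[{"x": 0,"y": 0.006,"z": -0.001,"roll": 0,"fingers": 1},{"x": 0,"y": 0.015,"z": -0.003,"roll": 0,"fingers": 1},{"x": 0,"y": 0.025,"z": -0.005,"roll": 0,"fingers": 1},{"x": 0,"y": 0.032,"z": -0.007,"roll": 0,"fingers": 1},{"x": 0,"y": 0.035,"z": -0.0075,"roll": 0,"fingers": 1},{"x": 0,"y": 0.035,"z": -0.0075,"roll": 0,"fingers": 1},{"x": 0,"y": 0.035,"z": -0.0075,"roll": 0,"fingers": 1},{"x": 0,"y": 0.035,"z": -0.0075,"roll": 0,"fingers": 1},{"x": 0,"y": 0.035,"z": -0.0075,"roll": 0,"fingers": 1},{"x": 0,"y": 0.035,"z": -0.0075,"roll": 0,"fingers": 1},{"x": 0,"y": 0.035,"z": -0.0075,"roll": 0,"fingers": 1},{"x": 0,"y": 0.035,"z": -0.0075,"roll": 0,"fingers": 1},{"x": 0,"y": 0.03,"z": -0.006,"roll": 0,"fingers": 1},{"x": 0,"y": 0.025,"z": -0.005,"roll": 0,"fingers": 1},{"x": 0,"y": 0.018,"z": -0.004,"roll": 0,"fingers": 1},{"x": 0,"y": 0.01,"z": -0.002,"roll": 0,"fingers": 1},{"x": 0,"y": 0.005,"z": -0.001,"roll": 0,"fingers": 1},{"x": 0,"y": 0,"z": 0,"roll": 0,"fingers": 1}]'

```text
clock: 15.9
eef_pos: [0.5185, 0.222, 0.2117]
tool_rot: [0.074, 0.717, -0.074, 0.69]
ft_force: [-0.2, 0.2, -0.9]
grip_width: 0.0853
```

Run:
```python
from h import *
st([.55,.221,.25])
c=snap('wrist','w15');cv2.imwrite('pics/w15b.png',cv2.convertScaleAbs(c['frame'][:,:,::-1],alpha=2))
c=snap('top','t15');cv2.imwrite('pics/t15z.png',cv2.resize(c['frame'][180:245,325:395,::-1],None,fx=8,fy=8,interpolation=cv2.INTER_CUBIC))
```

```text
t 15.9 p [0.5185 0.222  0.2117] F [-0.2  0.2 -0.9] T [-0.07  0.   -0.05] w 0.0853 yawy 78.03 tilt [-2.17  0.23] q [0.39 0.4  0.18 1.38 0.02 0.6 ]
tool delta [-0.0395  0.0054  0.0296]
```

View pics/t15z.png

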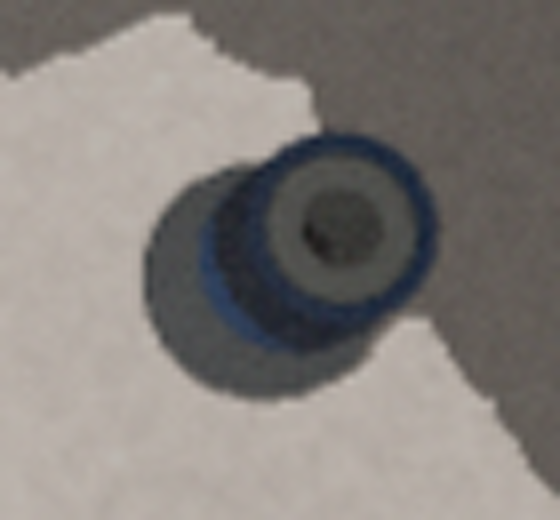

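View pics/w15b.png

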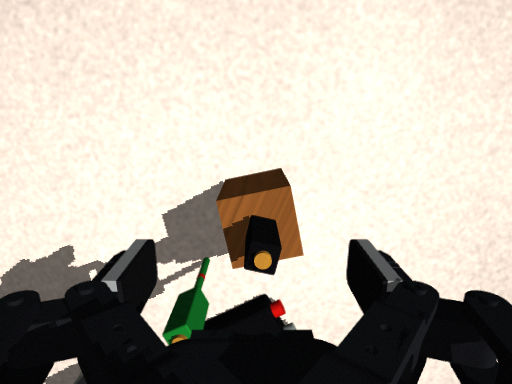

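Run:
```python
from h import *
c=load('t15');im=c['frame'];h=cv2.cvtColor(im,cv2.COLOR_RGB2HSV)
print('hand',onz(c,[325+348/8-.44,180+227/8-.44],.125), 'hole',onz(c,[325+343/8-.44,180+228/8-.44],.125))
t=np.linspace(0,6.28,200)
for z,r in[(.125,.03),(.05,.03),(.01,.04)]:
    p=proj(c,np.c_[.536+r*np.cos(t),-.2712+r*np.sin(t),0*t+z]);q=(p-[325,180]+.44)*8;print(z,q.min(0),q.max(0))
# scene
s=load('s14')
for z,r in[(.125,.03),(.05,.03)]:
    p=proj(s,np.c_[.5373+r*np.cos(t),-.2695+r*np.sin(t),0*t+z]);q=(p-[120,100]+.44)*6;print('scene',z,q.min(0),q.max(0))
```

```text
hand [[ 0.53622469 -0.27307667  0.125     ]] hole [[ 0.53599111 -0.27152916  0.125     ]]
0.125 [243.15971081 130.82460181] [440.70633294 326.22796441]
0.05 [196.31488895 171.92074888] [382.26674225 356.21562374]
0.01 [143.46382215 162.45015501] [383.87761796 400.94946627]
scene 0.125 [186.43287365 133.44806858] [343.76835255 218.89025496]
scene 0.05 [216.4121027  289.18488953] [365.78124282 378.00374667]
```

Run:
```python
from h import *
c=load('w15')
cv2.imwrite('pics/w15z.png',cv2.resize(cv2.convertScaleAbs(c['frame'][160:300,200:320,::-1],alpha=4),None,fx=4.2,fy=4.2,interpolation=cv2.INTER_CUBIC))
```

```text
(no output)
```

View pics/w15z.png

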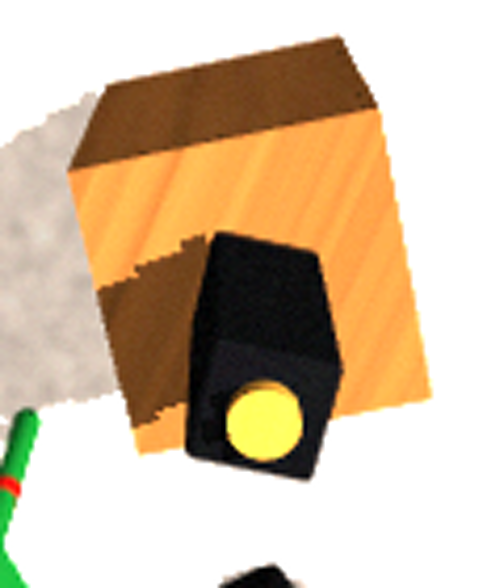

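Run:
```python
from h import *
c=load('w15');Z=lambda u,v:(200+u/4.2-.38,160+v/4.2-.38)
P=onz(c,[Z(205,342),Z(341,370),Z(310,478),Z(187,455)],.155);print(P[:,:2].round(4),P[:,:2].mean(0))
for i in range(4):
    d=P[(i+1)%4]-P[i];print(np.linalg.norm(d).round(4),np.degrees(np.arctan2(d[1],d[0])).round(1))
print('nub',onz(c,[Z(265,422)],.159))
B=onz(c,[Z(217,233),Z(320,253)],.095);print(B,np.degrees(np.arctan2(*(B[1]-B[0])[1::-1])))
S=onz(c,[Z(70,170),Z(380,107),Z(431,398),Z(140,453)],.095);print(S,S.mean(0))
```

```text
[[0.5348 0.2164]
 [0.5439 0.2367]
 [0.5615 0.2282]
 [0.5534 0.2095]] [0.54839443 0.22268294]
0.0222 65.7
0.0195 -25.7
0.0204 -113.5
0.0198 159.4
nub [[0.54837917 0.22325134 0.159     ]]
[[0.53582578 0.21792425 0.095     ]
 [0.54428892 0.23747901 0.095     ]] 66.59742998226342
[[0.51689283 0.19189109 0.095     ]
 [0.51702282 0.25484767 0.095     ]
 [0.58028263 0.25412915 0.095     ]
 [0.57994125 0.19198184 0.095     ]] [0.54853488 0.22321244 0.095     ]
```

Call:
arm_command --motion '[{"x": 0,"y": 0,"z": 0.002,"roll": 0.03,"fingers": 1},{"x": 0,"y": 0.001,"z": 0.005,"roll": 0.05,"fingers": 1},{"x": 0,"y": 0.001,"z": 0.006,"roll": 0.05,"fingers": 1},{"x": 0,"y": 0.001,"z": 0.006,"roll": 0.04,"fingers": 1},{"x": 0,"y": 0.001,"z": 0.005,"roll": 0.02,"fingers": 1},{"x": 0,"y": 0,"z": 0.003,"roll": 0.01,"fingers": 1},{"x": 0,"y": 0,"z": 0.001,"roll": 0,"fingers": 1}]'

```text
clock: 16.58
eef_pos: [0.5484, 0.2046, 0.2116]
tool_rot: [0.15, 0.704, -0.155, 0.677]
ft_force: [-0.3, -0.9, 0.1]
grip_width: 0.0851
```

Run:
```python
from h import *
st([.549,.2228,.108])
```

```text
t 16.58 p [0.5484 0.2046 0.2116] F [-0.3 -0.9  0.1] T [-0.   -0.07  0.02] w 0.0851 yawy 65.12 tilt [-2.18  0.06] q [0.35 0.45 0.25 1.41 0.01 0.78]
tool delta [ 0.1035  0.0183 -0.0035]
```

Call:
arm_command --motion '[{"x": -0.003,"y": 0.003,"z": -0.0005,"roll": -0.01,"fingers": 1},{"x": -0.006,"y": 0.005,"z": -0.001,"roll": -0.012,"fingers": 1},{"x": -0.006,"y": 0.005,"z": -0.001,"roll": 0,"fingers": 1},{"x": -0.006,"y": 0.003,"z": -0.0005,"roll": 0,"fingers": 1},{"x": -0.003,"y": 0.001,"z": 0,"roll": 0,"fingers": 1},{"x": 0,"y": 0,"z": 0,"roll": 0,"fingers": 1}]'

```text
clock: 17.08
eef_pos: [0.554, 0.2222, 0.2387]
tool_rot: [0.142, 0.705, -0.146, 0.679]
ft_force: [-0.5, -0.2, -0.4]
grip_width: 0.0855
```

Run:
```python
from h import *
st([.549,.2228,.108])
```

```text
t 17.08 p [0.554  0.2222 0.2387] F [-0.5 -0.2 -0.4] T [ 0.02 -0.1   0.05] w 0.0855 yawy 66.52 tilt [-2.16  0.1 ] q [0.37 0.47 0.35 1.49 0.02 0.78]
tool delta [ 0.1308  0.0003 -0.0003]
```

Call:
arm_command --motion '[{"x": 0.025,"y": 0,"z": 0,"roll": 0,"fingers": 1},{"x": 0.025,"y": 0,"z": 0,"roll": 0,"fingers": 1},{"x": 0,"y": 0,"z": 0,"roll": 0,"fingers": 1},{"x": 0,"y": 0,"z": 0,"roll": 0,"fingers": 1},{"x": 0,"y": 0,"z": 0,"roll": 0,"fingers": 1}]'

```text
clock: 17.5
eef_pos: [0.5532, 0.2245, 0.1912]
tool_rot: [0.142, 0.704, -0.144, 0.681]
ft_force: [0.3, 0.4, 0.8]
grip_width: 0.0856
```

Run:
```python
from h import *
st([.549,.2228,.108])
```

```text
t 17.5 p [0.5532 0.2245 0.1912] F [0.3 0.4 0.8] T [-0.06 -0.07  0.04] w 0.0856 yawy 66.69 tilt [-1.84  0.21] q [0.38 0.48 0.24 1.36 0.02 0.78]
tool delta [ 0.0833 -0.0024 -0.0006]
```

Call:
arm_command --motion '[{"x": 0.002,"y": -0.0008,"z": 0,"roll": 0,"fingers": 1},{"x": 0.005,"y": -0.0008,"z": -0.0003,"roll": 0,"fingers": 1},{"x": 0.006,"y": -0.0008,"z": -0.0003,"roll": 0,"fingers": 1},{"x": 0.006,"y": 0,"z": 0,"roll": 0,"fingers": 1},{"x": 0.006,"y": 0,"z": 0,"roll": 0,"fingers": 1},{"x": 0.005,"y": 0,"z": 0,"roll": 0,"fingers": 1},{"x": 0.003,"y": 0,"z": 0,"roll": 0,"fingers": 1},{"x": 0.001,"y": 0,"z": 0,"roll": 0,"fingers": 1}]'

```text
clock: 18.17
eef_pos: [0.5528, 0.2232, 0.1587]
tool_rot: [0.143, 0.702, -0.143, 0.683]
ft_force: [-0.1, -0.4, 1.0]
grip_width: 0.085
```

Run:
```python
from h import *
st([.549,.2228,.108])
c=snap('wrist','w16');cv2.imwrite('pics/w16b.png',cv2.convertScaleAbs(c['frame'][:,:,::-1],alpha=3))
```

```text
t 18.17 p [0.5528 0.2232 0.1587] F [-0.1 -0.4  1. ] T [-0.02 -0.   -0.  ] w 0.085 yawy 66.67 tilt [-1.44  0.37] q [0.38 0.49 0.17 1.28 0.02 0.78]
tool delta [ 0.0507 -0.0017 -0.0021]
```

View pics/w16b.png

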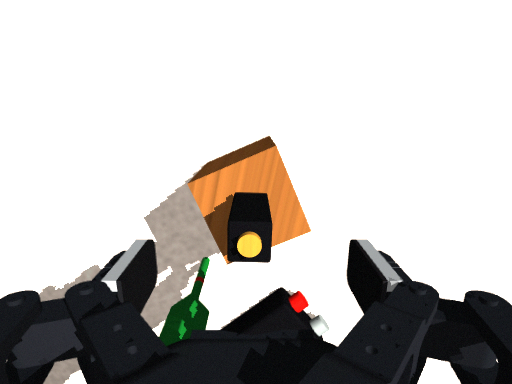

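Call:
arm_command --motion '[{"x": 0.003,"y": -0.0006,"z": -0.0007,"roll": 0,"fingers": 1},{"x": 0.005,"y": -0.0006,"z": -0.0007,"roll": 0,"fingers": 1},{"x": 0.006,"y": -0.0006,"z": -0.0007,"roll": 0,"fingers": 1},{"x": 0.007,"y": 0,"z": 0,"roll": 0,"fingers": 1},{"x": 0.007,"y": 0,"z": 0,"roll": 0,"fingers": 1},{"x": 0.007,"y": 0,"z": 0,"roll": 0,"fingers": 1},{"x": 0.006,"y": 0,"z": 0,"roll": 0,"fingers": 1},{"x": 0.004,"y": 0,"z": 0,"roll": 0,"fingers": 1},{"x": 0.002,"y": 0,"z": 0,"roll": 0,"fingers": 1},{"x": 0.001,"y": 0,"z": 0,"roll": 0,"fingers": 1}]'

```text
clock: 19.05
eef_pos: [0.5482, 0.2225, 0.105]
tool_rot: [0.143, 0.702, -0.143, 0.683]
ft_force: [0.3, 0.1, 0.2]
grip_width: 0.0858
```

Run:
```python
from h import *
st([.549,.2228,.108])
c=snap('wrist','w17');cv2.imwrite('pics/w17b.png',cv2.convertScaleAbs(c['frame'][:,:,::-1],alpha=3))
```

```text
t 19.05 p [0.5482 0.2225 0.105 ] F [0.3 0.1 0.2] T [ 0.02 -0.04  0.02] w 0.0858 yawy 66.67 tilt [-1.5   0.34] q [0.38 0.52 0.07 1.15 0.02 0.78]
tool delta [-0.003   0.0006  0.0006]
```

View pics/w17b.png

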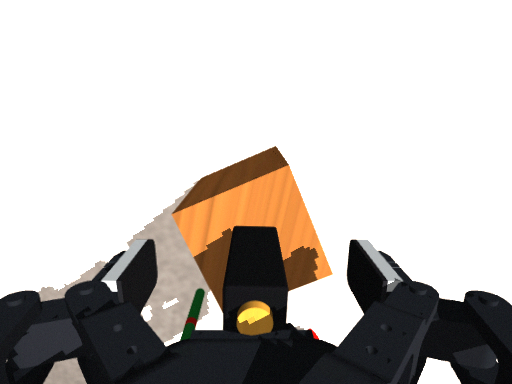

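Call:
arm_command --motion '[{"x": -0.002,"y": 0.0005,"z": 0.0003,"roll": 0,"fingers": 1},{"x": -0.002,"y": 0.0005,"z": 0.0003,"roll": 0,"fingers": 1},{"x": 0,"y": 0,"z": 0,"roll": 0,"fingers": 0.6},{"x": 0,"y": 0,"z": 0,"roll": 0,"fingers": 0.4},{"x": 0,"y": 0,"z": 0,"roll": 0,"fingers": 0.32},{"x": 0,"y": 0,"z": 0,"roll": 0,"fingers": 0.28},{"x": 0,"y": 0,"z": 0,"roll": 0,"fingers": 0.25},{"x": 0,"y": 0,"z": 0,"roll": 0,"fingers": 0.2},{"x": 0,"y": 0,"z": 0,"roll": 0,"fingers": 0.1},{"x": 0,"y": 0,"z": 0,"roll": 0,"fingers": 0.1}]'

```text
clock: 19.93
eef_pos: [0.5508, 0.2238, 0.1115]
tool_rot: [0.144, 0.701, -0.142, 0.684]
ft_force: [0.8, -0.2, -0.0]
grip_width: 0.0212
```

Run:
```python
from h import *
st()
c=snap('wrist','w18');cv2.imwrite('pics/w18b.png',cv2.convertScaleAbs(c['frame'][:,:,::-1],alpha=3))
c=snap('scene','s18');cv2.imwrite('pics/s18z.png',cv2.resize(c['frame'][120:260,290:430,::-1],None,fx=4,fy=4,interpolation=cv2.INTER_CUBIC))
```

```text
t 19.93 p [0.5508 0.2238 0.1115] F [ 0.8 -0.2 -0. ] T [-0.04 -0.07 -0.01] w 0.0212 yawy 66.67 tilt [-1.28  0.43] q [0.38 0.51 0.09 1.16 0.02 0.79]
```

View pics/w18b.png

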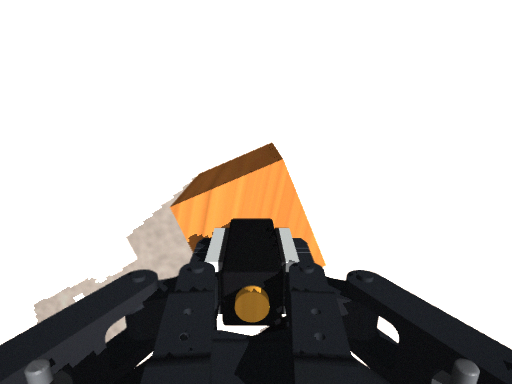

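View pics/s18z.png

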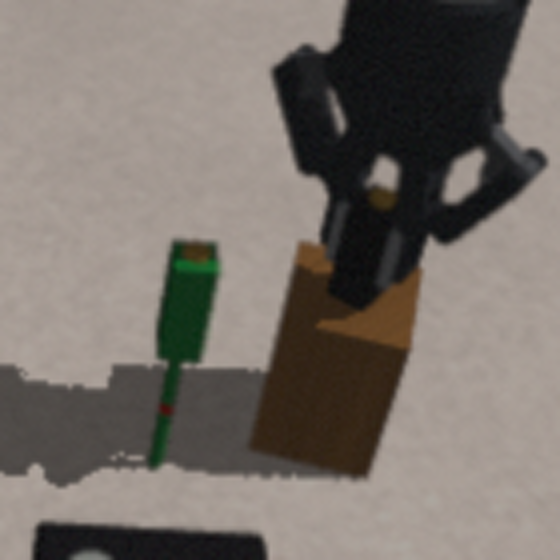

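Run:
```python
from h import *
st([.5508,.2238,.1515])
```

```text
t 20.03 p [0.5508 0.2238 0.1114] F [-0.4 -1.2 -0.6] T [ 0.04 -0.03 -0.03] w 0.0214 yawy 66.67 tilt [-1.28  0.43] q [0.38 0.51 0.09 1.16 0.02 0.79]
tool delta [-0.0401 -0.0001 -0.0009]
```

Call:
arm_command --motion '[{"x": -0.003,"y": 0,"z": -0.0001,"roll": 0,"fingers": 0.1},{"x": -0.005,"y": 0,"z": -0.0001,"roll": 0,"fingers": 0.1},{"x": -0.006,"y": 0,"z": -0.0001,"roll": 0,"fingers": 0.1},{"x": -0.006,"y": 0,"z": -0.0002,"roll": 0,"fingers": 0.1},{"x": -0.006,"y": 0,"z": -0.0002,"roll": 0,"fingers": 0.1},{"x": -0.006,"y": 0,"z": -0.0001,"roll": 0,"fingers": 0.1},{"x": -0.004,"y": 0,"z": -0.0001,"roll": 0,"fingers": 0.1}]'

```text
clock: 20.62
eef_pos: [0.5496, 0.2234, 0.1495]
tool_rot: [0.143, 0.702, -0.143, 0.683]
ft_force: [0.2, -0.2, -0.9]
grip_width: 0.0215
```

Run:
```python
from h import *
st([.5508,.2238,.2])
```

```text
t 20.62 p [0.5496 0.2234 0.1495] F [ 0.2 -0.2 -0.9] T [ 0.02 -0.07 -0.  ] w 0.0215 yawy 66.67 tilt [-1.48  0.35] q [0.38 0.49 0.15 1.25 0.02 0.79]
tool delta [-0.0505  0.0006 -0.0004]
```

Drift is 1.2 mm, within the 3 mm clearance. Continuing up.

Call:
arm_command --motion '[{"x": -0.006,"y": 0.0001,"z": 0,"roll": 0,"fingers": 0.1},{"x": -0.008,"y": 0.0001,"z": 0,"roll": 0,"fingers": 0.1},{"x": -0.009,"y": 0.0001,"z": 0,"roll": 0,"fingers": 0.1},{"x": -0.009,"y": 0.0001,"z": 0,"roll": 0,"fingers": 0.1},{"x": -0.009,"y": 0.0001,"z": 0,"roll": 0,"fingers": 0.1},{"x": -0.009,"y": 0.0001,"z": 0,"roll": 0,"fingers": 0.1},{"x": -0.006,"y": 0,"z": 0,"roll": 0,"fingers": 0.1}]'

```text
clock: 21.2
eef_pos: [0.5516, 0.2237, 0.2124]
tool_rot: [0.144, 0.701, -0.142, 0.684]
ft_force: [-0.2, 0.3, -1.1]
grip_width: 0.0217
```

Run:
```python
from h import *
st([.5508,.2238,.27])
```

```text
t 21.2 p [0.5516 0.2237 0.2124] F [-0.2  0.3 -1.1] T [-0.03 -0.05 -0.03] w 0.0217 yawy 66.68 tilt [-1.4   0.38] q [0.38 0.46 0.27 1.4  0.02 0.78]
tool delta [-0.0576 -0.0005 -0.0022]
```

Call:
arm_command --motion '[{"x": -0.006,"y": 0,"z": 0,"roll": 0,"fingers": 0.1},{"x": -0.009,"y": 0,"z": 0,"roll": 0,"fingers": 0.1},{"x": -0.01,"y": 0,"z": 0,"roll": 0,"fingers": 0.1},{"x": -0.01,"y": 0,"z": 0,"roll": 0,"fingers": 0.1},{"x": -0.01,"y": 0,"z": 0,"roll": 0,"fingers": 0.1},{"x": -0.008,"y": 0,"z": 0,"roll": 0,"fingers": 0.1},{"x": -0.005,"y": 0,"z": 0,"roll": 0,"fingers": 0.1},{"x": -0.002,"y": 0,"z": 0,"roll": 0,"fingers": 0.1}]'

```text
clock: 21.87
eef_pos: [0.5533, 0.2233, 0.2797]
tool_rot: [0.144, 0.701, -0.142, 0.684]
ft_force: [1.0, -1.2, -0.9]
grip_width: 0.0214
```

Run:
```python
from h import *
st([.537,-.271,.27])
c=snap('scene','s19');cv2.imwrite('pics/s19z.png',cv2.resize(c['frame'][60:260,280:430,::-1],None,fx=3,fy=3,interpolation=cv2.INTER_CUBIC))
```

```text
t 21.87 p [0.5533 0.2233 0.2797] F [ 1.  -1.2 -0.9] T [ 0.04 -0.03 -0.03] w 0.0214 yawy 66.67 tilt [-1.31  0.42] q [0.38 0.45 0.42 1.57 0.02 0.78]
tool delta [ 0.0065 -0.4603  0.181 ]
```

View pics/s19z.png

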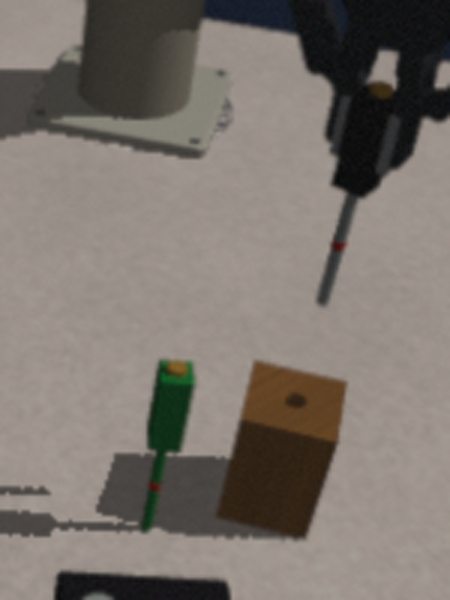

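Call:
arm_command --motion '[{"x": 0,"y": -0.002,"z": 0.001,"roll": 0,"fingers": 0.1},{"x": 0,"y": -0.005,"z": 0.002,"roll": 0,"fingers": 0.1},{"x": 0,"y": -0.009,"z": 0.0035,"roll": 0,"fingers": 0.1},{"x": 0,"y": -0.013,"z": 0.005,"roll": 0,"fingers": 0.1},{"x": 0,"y": -0.014,"z": 0.0055,"roll": 0,"fingers": 0.1},{"x": 0,"y": -0.014,"z": 0.0055,"roll": 0,"fingers": 0.1},{"x": 0,"y": -0.014,"z": 0.0055,"roll": 0,"fingers": 0.1},{"x": 0,"y": -0.014,"z": 0.0055,"roll": 0,"fingers": 0.1},{"x": 0,"y": -0.014,"z": 0.0055,"roll": 0,"fingers": 0.1},{"x": 0,"y": -0.014,"z": 0.0055,"roll": 0,"fingers": 0.1},{"x": 0,"y": -0.014,"z": 0.0055,"roll": 0,"fingers": 0.1},{"x": 0,"y": -0.014,"z": 0.0055,"roll": 0,"fingers": 0.1},{"x": 0,"y": -0.014,"z": 0.0055,"roll": 0,"fingers": 0.1},{"x": 0,"y": -0.012,"z": 0.005,"roll": 0,"fingers": 0.1},{"x": 0,"y": -0.008,"z": 0.003,"roll": 0,"fingers": 0.1},{"x": 0,"y": -0.004,"z": 0.002,"roll": 0,"fingers": 0.1}]'

```text
clock: 23.25
eef_pos: [0.5388, 0.005, 0.2722]
tool_rot: [0.143, 0.705, -0.149, 0.679]
ft_force: [0.8, 0.4, -0.9]
grip_width: 0.0214
```

Run:
```python
from h import *
st([.537,-.271,.27])
```

```text
t 23.25 p [0.5388 0.005  0.2722] F [ 0.8  0.4 -0.9] T [-0.03 -0.03  0.  ] w 0.0214 yawy 66.21 tilt [-2.15  0.  ] q [0.01 0.34 0.24 1.51 0.   0.42]
tool delta [ 0.0022 -0.2532  0.1099]
```

Call:
arm_command --motion '[{"x": 0,"y": -0.002,"z": 0.001,"roll": 0,"fingers": 0.1},{"x": 0,"y": -0.006,"z": 0.0025,"roll": 0,"fingers": 0.1},{"x": 0,"y": -0.01,"z": 0.0043,"roll": 0,"fingers": 0.1},{"x": 0,"y": -0.014,"z": 0.006,"roll": 0,"fingers": 0.1},{"x": 0,"y": -0.016,"z": 0.007,"roll": 0,"fingers": 0.1},{"x": 0,"y": -0.018,"z": 0.0078,"roll": 0,"fingers": 0.1},{"x": 0,"y": -0.018,"z": 0.0078,"roll": 0,"fingers": 0.1},{"x": 0,"y": -0.018,"z": 0.0078,"roll": 0,"fingers": 0.1},{"x": 0,"y": -0.018,"z": 0.0078,"roll": 0,"fingers": 0.1},{"x": 0,"y": -0.018,"z": 0.0078,"roll": 0,"fingers": 0.1},{"x": 0,"y": -0.018,"z": 0.0078,"roll": 0,"fingers": 0.1},{"x": 0,"y": -0.016,"z": 0.007,"roll": 0,"fingers": 0.1},{"x": 0,"y": -0.012,"z": 0.005,"roll": 0,"fingers": 0.1},{"x": 0,"y": -0.008,"z": 0.0035,"roll": 0,"fingers": 0.1},{"x": 0,"y": -0.004,"z": 0.0017,"roll": 0,"fingers": 0.1},{"x": 0,"y": -0.002,"z": 0.001,"roll": 0,"fingers": 0.1}]'

```text
clock: 24.58
eef_pos: [0.5376, -0.224, 0.2706]
tool_rot: [0.14, 0.706, -0.145, 0.679]
ft_force: [0.7, 0.4, -2.0]
grip_width: 0.0216
```

Run:
```python
from h import *
st([.537,-.271,.27])
```

```text
t 24.58 p [ 0.5376 -0.224   0.2706] F [ 0.7  0.4 -2. ] T [-0.01 -0.06 -0.04] w 0.0216 yawy 66.78 tilt [-2.24  0.01] q [-0.39  0.43  0.37  1.55 -0.01  0.02]
tool delta [ 0.0006 -0.0434  0.018 ]
```

Call:
arm_command --motion '[{"x": -0.003,"y": -0.003,"z": 0.001,"roll": 0,"fingers": 0.1},{"x": -0.006,"y": -0.006,"z": 0.0025,"roll": 0,"fingers": 0.1},{"x": -0.006,"y": -0.009,"z": 0.004,"roll": 0,"fingers": 0.1},{"x": -0.006,"y": -0.009,"z": 0.004,"roll": 0,"fingers": 0.1},{"x": -0.006,"y": -0.007,"z": 0.003,"roll": 0,"fingers": 0.1},{"x": -0.004,"y": -0.004,"z": 0.0015,"roll": 0,"fingers": 0.1},{"x": -0.002,"y": -0.001,"z": 0.0005,"roll": 0,"fingers": 0.1}]'

```text
clock: 25.17
eef_pos: [0.5397, -0.2652, 0.3073]
tool_rot: [0.137, 0.707, -0.142, 0.679]
ft_force: [-0.9, -0.4, -1.5]
grip_width: 0.0216
```

Run:
```python
from h import *
st([.537,-.271,.27])
```

```text
t 25.17 p [ 0.5397 -0.2652  0.3073] F [-0.9 -0.4 -1.5] T [-0.03 -0.02  0.  ] w 0.0216 yawy 67.22 tilt [-2.24  0.05] q [-0.45  0.47  0.54  1.67 -0.02 -0.05]
tool delta [ 0.0374 -0.0059  0.0012]
```

Call:
arm_command --motion '[{"x": 0.02,"y": 0,"z": 0,"roll": 0,"fingers": 0.1},{"x": 0.025,"y": 0,"z": 0,"roll": 0,"fingers": 0.1},{"x": 0,"y": 0,"z": 0,"roll": 0,"fingers": 0.1},{"x": 0,"y": 0,"z": 0,"roll": 0,"fingers": 0.1}]'

```text
clock: 25.5
eef_pos: [0.5394, -0.2645, 0.2649]
tool_rot: [0.136, 0.705, -0.142, 0.682]
ft_force: [-0.4, -0.3, -0.6]
grip_width: 0.0214
```

Run:
```python
from h import *
st([.537,-.271,.27])
```

```text
t 25.5 p [ 0.5394 -0.2645  0.2649] F [-0.4 -0.3 -0.6] T [ 0.02 -0.07 -0.03] w 0.0214 yawy 67.33 tilt [-1.92 -0.06] q [-0.45  0.47  0.41  1.55 -0.02 -0.05]
tool delta [-0.0051 -0.007   0.0001]
```

Call:
arm_command --motion '[{"x": -0.004,"y": 0,"z": 0,"roll": 0,"fingers": 0.1},{"x": -0.008,"y": -0.002,"z": 0,"roll": 0,"fingers": 0.1},{"x": -0.01,"y": -0.002,"z": 0,"roll": 0,"fingers": 0.1},{"x": -0.01,"y": -0.002,"z": 0,"roll": 0,"fingers": 0.1},{"x": -0.01,"y": 0,"z": 0,"roll": 0,"fingers": 0.1},{"x": -0.008,"y": 0,"z": 0,"roll": 0,"fingers": 0.1},{"x": -0.004,"y": 0,"z": 0,"roll": 0,"fingers": 0.1},{"x": -0.001,"y": 0,"z": 0,"roll": 0,"fingers": 0.1},{"x": 0.025,"y": 0,"z": 0,"roll": 0,"fingers": 0.1},{"x": 0.03,"y": 0,"z": 0,"roll": 0,"fingers": 0.1},{"x": 0,"y": 0,"z": 0,"roll": 0,"fingers": 0.1},{"x": 0,"y": 0,"z": 0,"roll": 0,"fingers": 0.1}]'

```text
clock: 26.5
eef_pos: [0.542, -0.2713, 0.2854]
tool_rot: [0.133, 0.697, -0.143, 0.69]
ft_force: [0.5, -0.2, -0.4]
grip_width: 0.0213
```

Run:
```python
from h import *
st([.537,-.271,.27])
```

```text
t 26.5 p [ 0.542  -0.2713  0.2854] F [ 0.5 -0.2 -0.4] T [ 0.   -0.03 -0.01] w 0.0213 yawy 67.49 tilt [-0.67 -0.67] q [-0.46  0.46  0.45  1.57 -0.02 -0.06]
tool delta [ 0.0154 -0.0014 -0.0046]
```

Run:
```python
from h import *
c=snap('wrist','w20');cv2.imwrite('pics/w20b.png',cv2.convertScaleAbs(c['frame'][:,:,::-1],alpha=3))
c=snap('scene','s20');cv2.imwrite('pics/s20z.png',cv2.resize(c['frame'][60:190,110:230,::-1],None,fx=4.5,fy=4.5,interpolation=cv2.INTER_CUBIC))
c=snap('top','t20');cv2.imwrite('pics/t20z.png',cv2.resize(c['frame'][180:245,325:395,::-1],None,fx=6,fy=6,interpolation=cv2.INTER_CUBIC))
```

```text
(no output)
```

View pics/w20b.png

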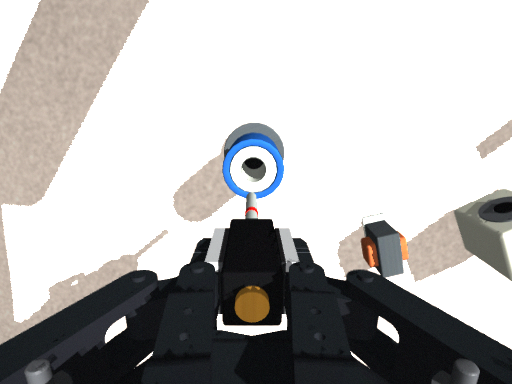

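View pics/s20z.png

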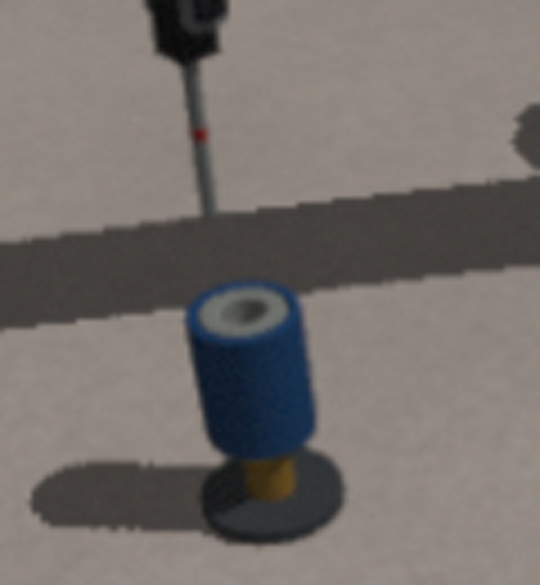

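View pics/t20z.png

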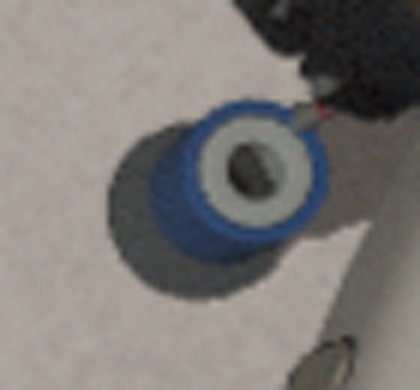

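```bash
cat >> h.py <<'E'
def tri2(ct,pt,cs,ps):
    o1,d1=ray(ct,pt);o2,d2=ray(cs,ps);return tri(o1,d1[0],o2,d2[0])
def zc(f,box,s,out,a=1.0):
    im=load(f)['frame'];u0,v0,u1,v1=box
    cv2.imwrite(f'pics/{out}.png',cv2.resize(cv2.convertScaleAbs(im[v0:v1,u0:u1,::-1],alpha=a),None,fx=s,fy=s,interpolation=cv2.INTER_CUBIC))
def un(box,s,q): return (box[0]+(q[0]+.5)/s-.5,box[1]+(q[1]+.5)/s-.5)
E
python3 - <<'E'
from h import *
zc('t20',(355,185,395,220),16,'tz1',1.5)
zc('s20',(140,65,180,145),8,'sz1',1.3)
E
```

```text
(no output)
```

View pics/tz1.png

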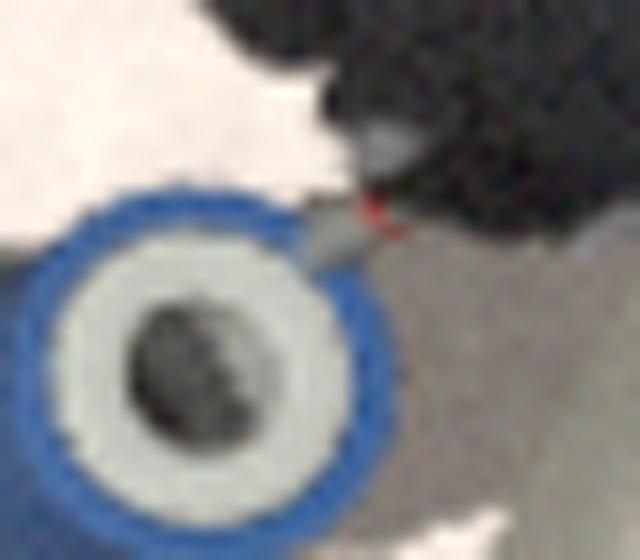

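View pics/sz1.png

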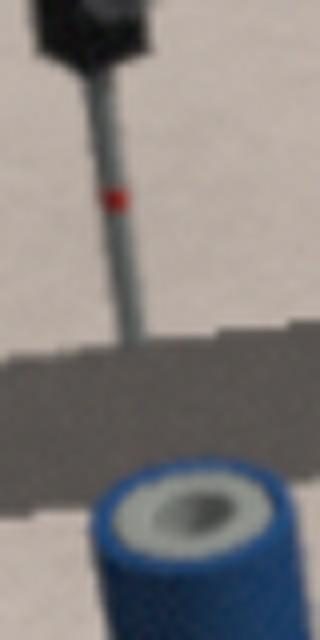

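Run:
```python
from h import *
t=load('t20');s=load('s20');bt=(355,185);bs=(140,65)
T=lambda *q:un(bt,16,q);S=lambda *q:un(bs,8,q)
for n,a,b in [('mouth',(202,377),(193,514)),('tip',(325,240),(135,345)),('band',(388,208),(115,200))]:
    print(n,*tri2(t,T(*a),s,S(*b)))
print('mouth top z.125',onz(t,T(202,377),.125),'scene',onz(s,S(193,514),.125))
for z in (.180,.184,.188): print('tip',z,onz(t,T(325,240),z)[0],onz(s,S(135,345),z)[0])
# expected from tool
o,R=st()
Rg=None
w=load('w20');print('wrist mouth',onz(w,[253.5,168],.125))
```

```text
mouth [ 0.53601604 -0.27092718  0.12375754] 0.000460893743340461
tip [ 0.54600624 -0.27513123  0.18402685] 0.0025398070986969766
band [ 0.54370039 -0.27425686  0.22681332] 0.0004596417978909977
mouth top z.125 [[ 0.5359408 -0.2708441  0.125    ]] scene [[ 0.53763679 -0.26952194  0.125     ]]
tip 0.18 [ 0.54724651 -0.27735886  0.18      ] [ 0.54008053 -0.27790962  0.18      ]
tip 0.184 [ 0.54660369 -0.27632509  0.184     ] [ 0.54597494 -0.27367856  0.184     ]
tip 0.188 [ 0.54596087 -0.27529133  0.188     ] [ 0.55186935 -0.26944749  0.188     ]
t 26.65 p [ 0.5429 -0.2717  0.2861] F [ 0.3 -0.8 -0.5] T [-0.03 -0.07  0.02] w 0.0215 yawy 67.49 tilt [-0.57 -0.72] q [-0.46  0.46  0.45  1.57 -0.02 -0.06]
wrist mouth [[ 0.53183163 -0.26790987  0.125     ]]
```

Call:
arm_command --motion '[{"x": -0.025,"y": 0,"z": 0,"roll": 0,"fingers": 0.1},{"x": -0.02,"y": 0,"z": -0.003,"roll": 0,"fingers": 0.1},{"x": 0,"y": 0,"z": -0.003,"roll": 0,"fingers": 0.1},{"x": 0,"y": 0,"z": -0.002,"roll": 0,"fingers": 0.1},{"x": 0,"y": 0,"z": 0,"roll": 0,"fingers": 0.1}]'

```text
clock: 27.07
eef_pos: [0.5373, -0.2686, 0.3367]
tool_rot: [0.132, 0.694, -0.144, 0.693]
ft_force: [-0.2, 0.5, -1.2]
grip_width: 0.021
```

Run:
```python
from h import *
st([.5345,-.2675,.286])
```

```text
t 27.07 p [ 0.5373 -0.2686  0.3367] F [-0.2  0.5 -1.2] T [0.02 0.08 0.01] w 0.021 yawy 67.49 tilt [-0.23 -0.88] q [-0.46  0.44  0.57  1.69 -0.02 -0.06]
tool delta [ 0.0507  0.0008 -0.0031]
```

Call:
arm_command --motion '[{"x": 0.003,"y": 0,"z": -0.0005,"roll": 0,"fingers": 0.1},{"x": 0.006,"y": 0,"z": -0.0005,"roll": 0,"fingers": 0.1},{"x": 0.006,"y": 0,"z": -0.0005,"roll": 0,"fingers": 0.1},{"x": 0.006,"y": 0,"z": -0.0005,"roll": 0,"fingers": 0.1},{"x": 0.006,"y": 0,"z": 0,"roll": 0,"fingers": 0.1},{"x": 0.006,"y": 0,"z": 0,"roll": 0,"fingers": 0.1},{"x": 0.006,"y": 0,"z": 0,"roll": 0,"fingers": 0.1},{"x": 0.004,"y": 0,"z": 0,"roll": 0,"fingers": 0.1},{"x": 0.002,"y": 0,"z": 0,"roll": 0,"fingers": 0.1},{"x": 0.001,"y": 0,"z": 0,"roll": 0,"fingers": 0.1}]'

```text
clock: 27.9
eef_pos: [0.533, -0.2676, 0.2802]
tool_rot: [0.133, 0.697, -0.143, 0.69]
ft_force: [0.0, 0.3, -1.1]
grip_width: 0.021
```

Run:
```python
from h import *
st([.5345,-.2675,.286])
```

```text
t 27.9 p [ 0.533  -0.2676  0.2802] F [ 0.   0.3 -1.1] T [ 0.08  0.   -0.06] w 0.021 yawy 67.5 tilt [-0.68 -0.66] q [-0.46  0.43  0.4   1.55 -0.02 -0.06]
tool delta [-0.0058  0.0006  0.0013]
```

Run:
```python
from h import *
snap('top','t21');snap('scene','s21');st()
zc('t21',(355,185,395,220),16,'tz1',1.5)
zc('s21',(140,65,180,145),8,'sz1',1.3)
```

```text
t 28.0 p [ 0.5331 -0.2677  0.2806] F [-0.7  0.4 -1. ] T [ 0.02 -0.04 -0.01] w 0.021 yawy 67.5 tilt [-0.66 -0.67] q [-0.46  0.43  0.41  1.55 -0.02 -0.06]
```

View pics/tz1.png

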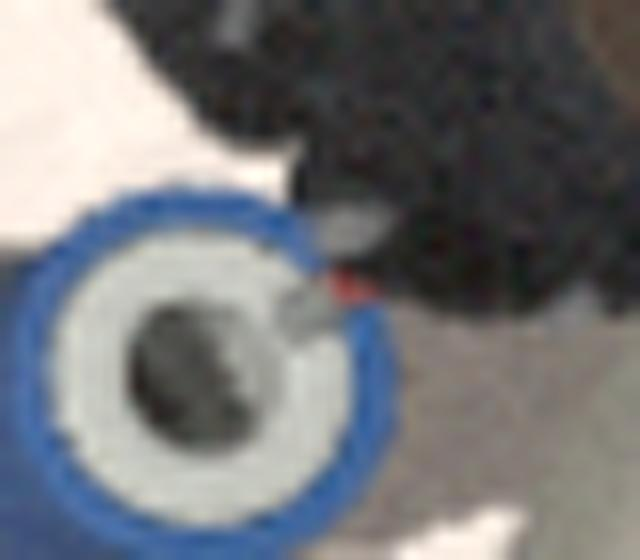

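View pics/sz1.png

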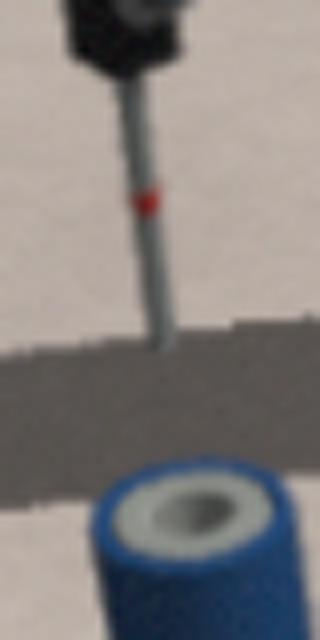

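Run:
```python
from h import *
t=load('t21');s=load('s21');bt=(355,185);bs=(140,65)
T=lambda *q:un(bt,16,q);S=lambda *q:un(bs,8,q)
for n,a,b in [('mouth',(202,377),(193,514)),('tip',(300,318),(162,343)),('band',(355,288),(147,203))]:
    print(n,*tri2(t,T(*a),s,S(*b)))
print('tip top@.179',onz(t,T(300,318),.179)[0],'scene',onz(s,S(162,343),.179)[0],'band top@.2237',onz(t,T(355,288),.2237)[0],onz(s,S(147,203),.2237)[0])
```

```text
mouth [ 0.53601604 -0.27092718  0.12375754] 0.000460893743340461
tip [ 0.53586546 -0.27234349  0.1795121 ] 0.0008596603653510544
band [ 0.53376592 -0.27049296  0.22156229] 0.0007436429231787445
tip top@.179 [ 0.53614024 -0.27287577  0.179     ] scene [ 0.53510719 -0.27237967  0.179     ] band top@.2237 [ 0.53326195 -0.26958625  0.2237    ] [ 0.53725945 -0.26847621  0.2237    ]
```

Run:
```python
from h import *
t=load('t21');s=load('s21');w=snap('wrist','w21')
def Zs(P):return (proj(s,P)-[140,65]+.5)*8-.5
def Zt(P):return (proj(t,P)-[355,185]+.5)*16-.5
b=np.array([.5359,-.2724,.179])
for ax in [(0,0,1),(-np.radians(.6),np.radians(1.1),1),(-.055,.05,1)]:
    a=np.array(ax);P=np.array([b,b+.045*a,b+.085*a]);print(ax,'scene',Zs(P).round(0).tolist(),'top',Zt(P).round(0).tolist(),'wrist',proj(w,P).round(1).tolist())
zc('w21',(200,130,310,270),5,'wz1',4)
```

```text
(0, 0, 1) scene [[160.0, 344.0], [137.0, 198.0], [115.0, 59.0]] top [[297.0, 320.0], [374.0, 268.0], [448.0, 218.0]] wrist [[249.7, 200.7], [248.3, 220.3], [246.6, 246.1]]
(np.float64(-0.010471975511965976), np.float64(0.019198621771937627), 1) scene [[160.0, 344.0], [141.0, 197.0], [122.0, 59.0]] top [[297.0, 320.0], [368.0, 272.0], [436.0, 225.0]] wrist [[249.7, 200.7], [249.3, 219.2], [248.7, 243.6]]
(-0.055, 0.05, 1) scene [[160.0, 344.0], [149.0, 195.0], [138.0, 54.0]] top [[297.0, 320.0], [359.0, 286.0], [420.0, 254.0]] wrist [[249.7, 200.7], [250.1, 215.8], [250.6, 235.8]]
```

View pics/wz1.png

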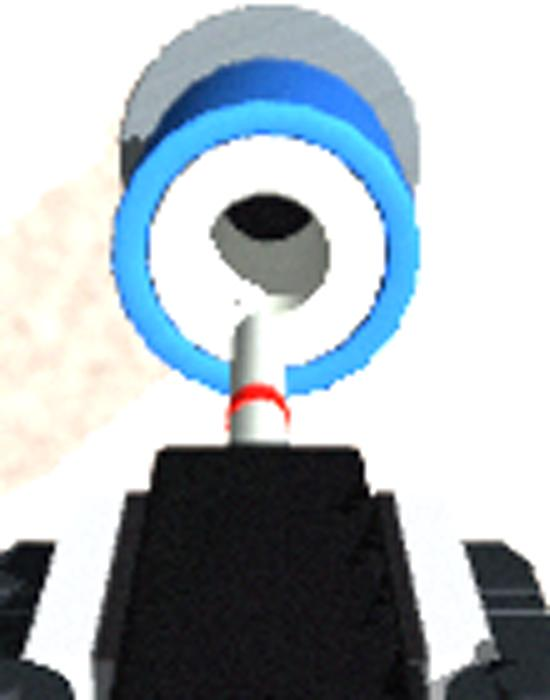

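Call:
arm_command --motion '[{"x": 0.002,"y": 0.0003,"z": -0.0001,"roll": 0,"fingers": 0.1},{"x": 0.005,"y": 0.0003,"z": -0.0001,"roll": 0,"fingers": 0.1},{"x": 0.006,"y": 0.0003,"z": -0.0001,"roll": 0,"fingers": 0.1},{"x": 0.006,"y": 0.0003,"z": -0.0001,"roll": 0,"fingers": 0.1},{"x": 0.006,"y": 0,"z": 0,"roll": 0,"fingers": 0.1},{"x": 0.004,"y": 0,"z": 0,"roll": 0,"fingers": 0.1},{"x": 0.002,"y": 0,"z": 0,"roll": 0,"fingers": 0.1},{"x": 0.001,"y": 0,"z": 0,"roll": 0,"fingers": 0.1}]'

```text
clock: 28.72
eef_pos: [0.5336, -0.267, 0.247]
tool_rot: [0.133, 0.695, -0.143, 0.692]
ft_force: [0.6, -0.2, -0.8]
grip_width: 0.0213
```

Run:
```python
from h import *
st([.5331,-.2663,.2406])
```

```text
t 28.72 p [ 0.5336 -0.267   0.247 ] F [ 0.6 -0.2 -0.8] T [0.01 0.04 0.03] w 0.0213 yawy 67.5 tilt [-0.47 -0.76] q [-0.46  0.43  0.32  1.46 -0.02 -0.06]
tool delta [ 0.0064  0.0006 -0.0008]
```

Call:
arm_command --motion '[{"x": -0.005,"y": 0,"z": 0,"roll": 0,"fingers": 0.1},{"x": -0.007,"y": 0,"z": 0,"roll": 0,"fingers": 0.1},{"x": -0.005,"y": 0,"z": 0,"roll": 0,"fingers": 0.1},{"x": 0,"y": 0,"z": 0.02,"roll": 0,"fingers": 0.1},{"x": 0,"y": 0,"z": 0.025,"roll": 0,"fingers": 0.1},{"x": 0,"y": 0,"z": 0,"roll": 0,"fingers": 0.1},{"x": 0,"y": 0,"z": 0,"roll": 0,"fingers": 0.1}]'

```text
clock: 29.3
eef_pos: [0.5768, -0.2848, 0.2689]
tool_rot: [0.133, 0.694, -0.144, 0.693]
ft_force: [-0.1, -0.3, -0.7]
grip_width: 0.0213
```

Run:
```python
from h import *
st([.5331,-.2663,.2406])
```

```text
t 29.3 p [ 0.5768 -0.2848  0.2689] F [-0.1 -0.3 -0.7] T [-0.01  0.07 -0.02] w 0.0213 yawy 67.48 tilt [-0.31 -0.84] q [-0.45  0.53  0.54  1.57 -0.02 -0.06]
tool delta [ 0.0282  0.0008 -0.0475]
```

Outward stroke barely matters (+0.2°). Try a fast inward stroke back.

Call:
arm_command --motion '[{"x": 0,"y": 0,"z": -0.02,"roll": 0,"fingers": 0.1},{"x": 0,"y": 0,"z": -0.025,"roll": 0,"fingers": 0.1},{"x": 0,"y": 0,"z": 0,"roll": 0,"fingers": 0.1},{"x": 0,"y": 0,"z": 0,"roll": 0,"fingers": 0.1}]'

```text
clock: 29.63
eef_pos: [0.5323, -0.2661, 0.2677]
tool_rot: [0.133, 0.696, -0.143, 0.691]
ft_force: [1.1, 0.3, -1.1]
grip_width: 0.0211
```

Run:
```python
from h import *
st([.5331,-.2663,.2406])
```

```text
t 29.63 p [ 0.5323 -0.2661  0.2677] F [ 1.1  0.3 -1.1] T [ 0.02 -0.05  0.03] w 0.0211 yawy 67.5 tilt [-0.49 -0.76] q [-0.46  0.43  0.36  1.51 -0.02 -0.06]
tool delta [0.0271 0.0006 0.0009]
```

Call:
arm_command --motion '[{"x": 0.003,"y": 0,"z": 0,"roll": 0,"fingers": 0.1},{"x": 0.006,"y": 0,"z": 0,"roll": 0,"fingers": 0.1},{"x": 0.006,"y": 0,"z": 0,"roll": 0,"fingers": 0.1},{"x": -0.025,"y": 0,"z": 0,"roll": 0,"fingers": 0.1},{"x": -0.03,"y": 0,"z": 0,"roll": 0,"fingers": 0.1},{"x": 0,"y": 0,"z": 0,"roll": 0,"fingers": 0.1},{"x": 0,"y": 0,"z": 0,"roll": 0,"fingers": 0.1}]'

```text
clock: 30.22
eef_pos: [0.5328, -0.2657, 0.3058]
tool_rot: [0.133, 0.697, -0.143, 0.69]
ft_force: [-0.3, 0.5, -1.5]
grip_width: 0.0212
```

Run:
```python
from h import *
st([.5331,-.2663,.2406])
```

```text
t 30.22 p [ 0.5328 -0.2657  0.3058] F [-0.3  0.5 -1.5] T [-0.01 -0.    0.01] w 0.0212 yawy 67.5 tilt [-0.64 -0.69] q [-0.45  0.43  0.47  1.61 -0.02 -0.06]
tool delta [0.0652 0.0005 0.0009]
```

Call:
arm_command --motion '[{"x": 0.003,"y": 0.0001,"z": 0.0002,"roll": 0,"fingers": 0.1},{"x": 0.006,"y": 0.0001,"z": 0.0002,"roll": 0,"fingers": 0.1},{"x": 0.006,"y": 0.0001,"z": 0.0002,"roll": 0,"fingers": 0.1},{"x": 0.006,"y": 0.0001,"z": 0.0002,"roll": 0,"fingers": 0.1},{"x": 0.006,"y": 0.0001,"z": 0.0002,"roll": 0,"fingers": 0.1},{"x": 0.006,"y": 0,"z": 0,"roll": 0,"fingers": 0.1},{"x": 0.006,"y": 0,"z": 0,"roll": 0,"fingers": 0.1},{"x": 0.006,"y": 0,"z": 0,"roll": 0,"fingers": 0.1},{"x": 0.005,"y": 0,"z": 0,"roll": 0,"fingers": 0.1},{"x": 0.003,"y": 0,"z": 0,"roll": 0,"fingers": 0.1},{"x": 0.001,"y": 0,"z": 0,"roll": 0,"fingers": 0.1}]'

```text
clock: 31.13
eef_pos: [0.5318, -0.2655, 0.2388]
tool_rot: [0.134, 0.7, -0.142, 0.687]
ft_force: [-0.6, -0.5, -0.3]
grip_width: 0.0213
```

Run:
```python
from h import *
st([.5331,-.2663,.2406])
```

```text
t 31.13 p [ 0.5318 -0.2655  0.2388] F [-0.6 -0.5 -0.3] T [ 0.01 -0.06  0.01] w 0.0213 yawy 67.51 tilt [-1.13 -0.45] q [-0.46  0.44  0.31  1.45 -0.02 -0.06]
tool delta [-0.0018 -0.0002  0.0015]
```

Run:
```python
from h import *
snap('top','t22');snap('scene','s22');snap('wrist','w22');st()
zc('t22',(355,185,395,220),16,'tz1',1.5)
zc('s22',(145,75,185,155),8,'sz1',1.3)
zc('w22',(200,130,310,270),5,'wz1',3)
```

```text
t 31.28 p [ 0.5321 -0.2657  0.2398] F [ 0.1  0.1 -1.2] T [ 0.04  0.01 -0.04] w 0.0212 yawy 67.51 tilt [-1.06 -0.48] q [-0.46  0.44  0.31  1.46 -0.02 -0.06]
```

View pics/tz1.png

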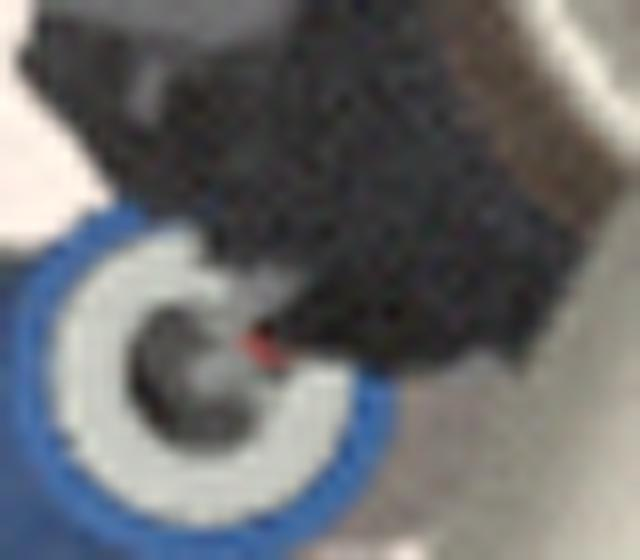

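View pics/sz1.png

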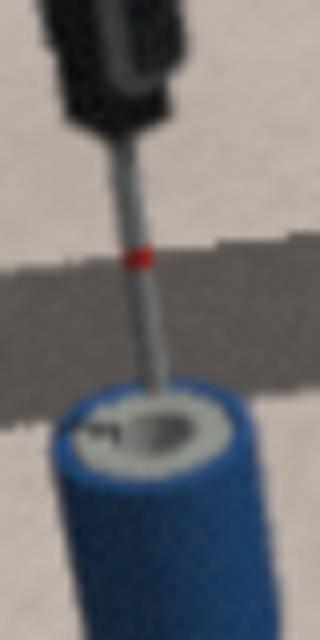

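View pics/wz1.png

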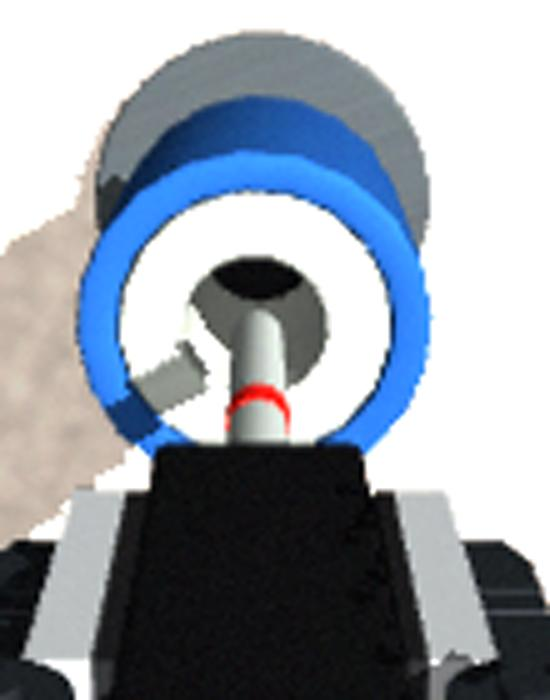

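Run:
```python
from h import *
t=load('t22');s=load('s22');w=load('w22');bt=(355,185);bs=(145,75)
Zs=lambda P:(proj(s,P)-bs+.5)*8-.5
Zt=lambda P:(proj(t,P)-bt+.5)*16-.5
m=onz(s,un(bs,8,(153,434)),.125)[0];mt=onz(t,un(bt,16,(202,377)),.125)[0]
for z in (.138,.183,.223):
    print(z,'scene',Zs([m[0],m[1],z]),'top',Zt([mt[0],mt[1],z]))
# wrist: mouth inner ring centre & axis
W=(200,130)
mw=onz(w,un(W,5,(256,325)),.125)[0];print('mw',mw,[((proj(w,[mw[0],mw[1],z])-W+.5)*5-.5).round(0).tolist() for z in(.125,.138,.183,.223)])
```

```text
0.138 scene [[146.69918665 395.39598275]] top [[221.57065371 363.75339034]]
0.183 scene [[124.19823306 256.36294551]] top [[292.74203668 315.58071973]]
0.223 scene [[103.28010422 125.38074306]] top [[360.86493612 269.47209511]]
mw [ 0.53276746 -0.26868698  0.125     ] [[[256.0, 325.0]], [[255.0, 346.0]], [[249.0, 440.0]], [[242.0, 564.0]]]
```

Call:
arm_command --motion '[{"x": -0.025,"y": 0,"z": 0.001,"roll": 0,"fingers": 0.1},{"x": -0.03,"y": 0,"z": 0.001,"roll": 0,"fingers": 0.1},{"x": 0,"y": 0,"z": 0,"roll": 0,"fingers": 0.1},{"x": 0,"y": 0,"z": 0,"roll": 0,"fingers": 0.1},{"x": 0.003,"y": 0,"z": 0,"roll": 0,"fingers": 0.1},{"x": 0.006,"y": 0,"z": 0,"roll": 0,"fingers": 0.1},{"x": 0.006,"y": 0,"z": 0,"roll": 0,"fingers": 0.1},{"x": 0.006,"y": 0,"z": 0,"roll": 0,"fingers": 0.1},{"x": 0.006,"y": 0,"z": 0,"roll": 0,"fingers": 0.1},{"x": 0.006,"y": 0,"z": 0,"roll": 0,"fingers": 0.1},{"x": 0.006,"y": 0,"z": 0,"roll": 0,"fingers": 0.1},{"x": 0.004,"y": 0,"z": 0,"roll": 0,"fingers": 0.1},{"x": 0.002,"y": 0,"z": 0,"roll": 0,"fingers": 0.1},{"x": 0.001,"y": 0,"z": 0,"roll": 0,"fingers": 0.1}]'

```text
clock: 32.45
eef_pos: [0.5313, -0.2651, 0.2409]
tool_rot: [0.135, 0.702, -0.141, 0.685]
ft_force: [-0.1, 0.0, -0.5]
grip_width: 0.0216
```

Run:
```python
from h import *
st([.5355,-.2671,.2406])
```

```text
t 32.45 p [ 0.5313 -0.2651  0.2409] F [-0.1  0.  -0.5] T [-0.03 -0.03 -0.01] w 0.0216 yawy 67.5 tilt [-1.51 -0.26] q [-0.45  0.45  0.32  1.47 -0.02 -0.06]
tool delta [ 0.0002 -0.0002  0.0046]
```

Call:
arm_command --motion '[{"x": -0.001,"y": 0,"z": 0.001,"roll": 0,"fingers": 0.1},{"x": 0,"y": 0,"z": 0.0015,"roll": 0,"fingers": 0.1},{"x": 0,"y": 0,"z": 0.0015,"roll": 0,"fingers": 0.1},{"x": 0,"y": 0,"z": 0.0005,"roll": 0,"fingers": 0.1}]'

```text
clock: 32.78
eef_pos: [0.5362, -0.2671, 0.2424]
tool_rot: [0.134, 0.702, -0.141, 0.685]
ft_force: [-0.6, -0.8, -0.1]
grip_width: 0.0218
```

Run:
```python
from h import *
st([.5355,-.2671,.2406])
snap('top','t23');snap('scene','s23');snap('wrist','w23')
zc('t23',(355,185,395,220),16,'tz1',1.5)
zc('s23',(145,75,185,155),8,'sz1',1.3)
zc('w23',(200,130,310,270),5,'wz1',3)
```

```text
t 32.78 p [ 0.5362 -0.2671  0.2424] F [-0.6 -0.8 -0.1] T [-0.01 -0.02  0.04] w 0.0218 yawy 67.5 tilt [-1.45 -0.28] q [-0.45  0.46  0.34  1.48 -0.02 -0.06]
tool delta [ 0.0018 -0.0002 -0.0006]
```

View pics/tz1.png

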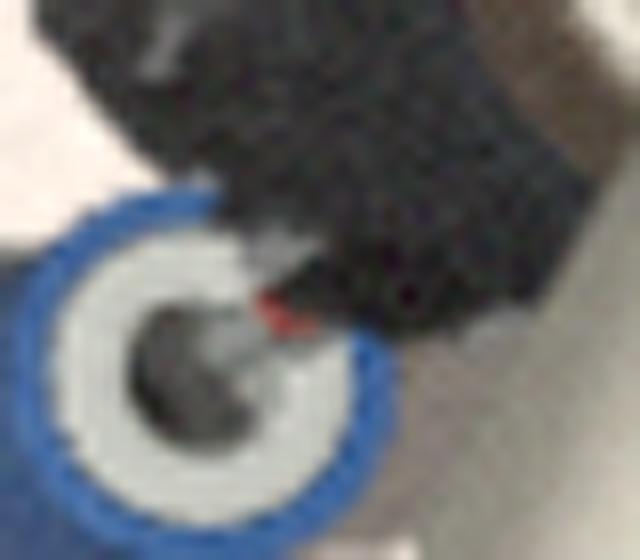

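View pics/sz1.png

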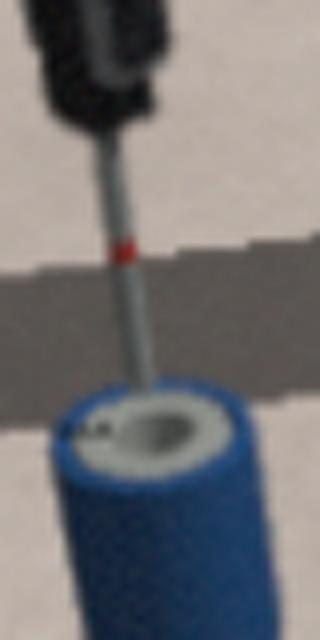

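View pics/wz1.png

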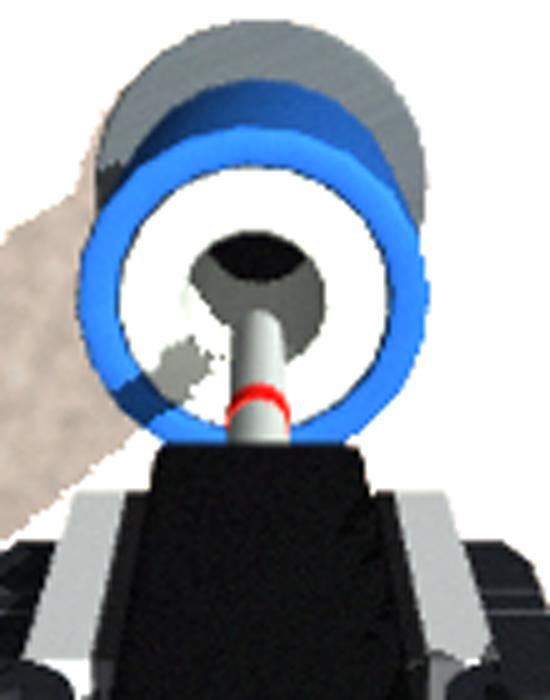

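Call:
arm_command --motion '[{"x": 0.002,"y": -0.0002,"z": 0.0001,"roll": 0,"fingers": 0.1},{"x": 0.004,"y": -0.0002,"z": 0.0001,"roll": 0,"fingers": 0.1},{"x": 0.005,"y": -0.0002,"z": 0.0002,"roll": 0,"fingers": 0.1},{"x": 0.005,"y": 0,"z": 0.0002,"roll": 0,"fingers": 0.1},{"x": 0.004,"y": 0,"z": 0.0001,"roll": 0,"fingers": 0.1},{"x": 0.002,"y": 0,"z": 0.0001,"roll": 0,"fingers": 0.1},{"x": 0.001,"y": 0,"z": 0,"roll": 0,"fingers": 0.1}]'

```text
clock: 33.52
eef_pos: [0.5356, -0.268, 0.2168]
tool_rot: [0.135, 0.702, -0.141, 0.685]
ft_force: [0.6, 0.2, -1.7]
grip_width: 0.0208
```

Run:
```python
from h import *
st([.536,-.2677,.1815])
snap('scene','s24');snap('wrist','w24')
zc('s24',(145,75,185,155),8,'sz1',1.3)
zc('w24',(200,130,310,270),5,'wz1',3)
```

```text
t 33.52 p [ 0.5356 -0.268   0.2168] F [ 0.6  0.2 -1.7] T [-0.05 -0.04 -0.02] w 0.0208 yawy 67.5 tilt [-1.48 -0.27] q [-0.46  0.46  0.29  1.42 -0.02 -0.06]
tool delta [0.0353 0.001  0.0011]
```

View pics/sz1.png

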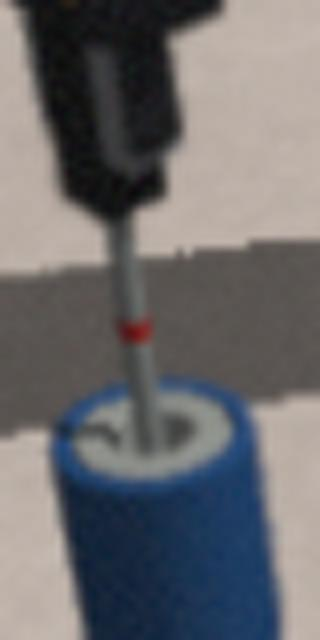

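View pics/wz1.png

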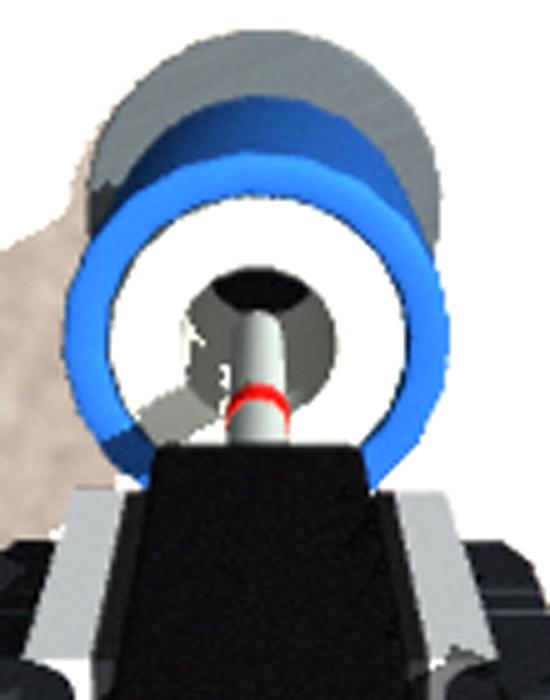

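Run:
```python
from h import *
zc('s23',(150,85,175,140),11,'a1',1.6);zc('s24',(150,95,175,145),11,'a2',1.6)
a=cv2.imread('pics/a1.png');b=cv2.imread('pics/a2.png');h=max(len(a),len(b))
f=lambda x:cv2.copyMakeBorder(x,0,h-len(x),0,10,0)
cv2.imwrite('pics/ab.png',cv2.hconcat([f(a),f(b)]))
```

```text
(no output)
```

View pics/ab.png

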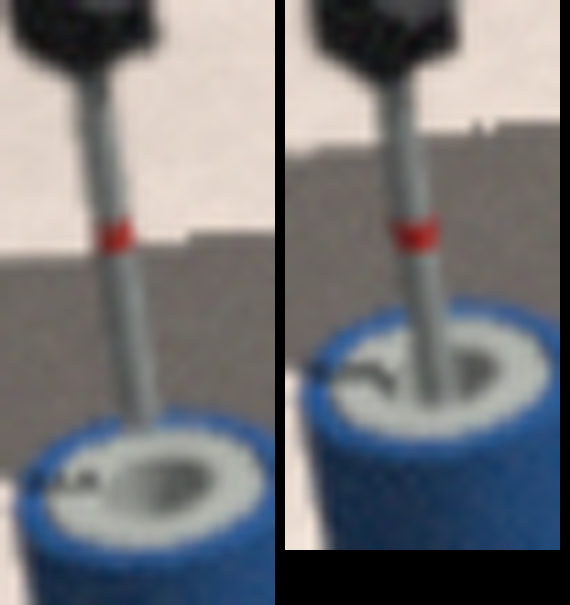

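Run:
```python
from h import *
snap('top','t24');zc('t24',(355,185,395,220),16,'tz1',1.8);st()
c=load('w24');im=c['frame']
h=cv2.cvtColor(im,cv2.COLOR_RGB2HSV)
# inner white ring outer boundary via blue mask inner edge: fit ellipse to blue outer contour lower/upper
b=((h[...,0]>95)&(h[...,0]<128)&(h[...,1]>100)&(h[...,2]>45)).astype(np.uint8)
for v in (166,175,185,195,205,212):
    xs=np.nonzero(b[v,205:300])[0]+205;g=np.diff(xs);k=g.argmax();print(v,xs[0],xs[k],xs[k+1],xs[-1],(xs[k]+xs[k+1])/2)
```

```text
t 33.67 p [ 0.5358 -0.2681  0.2174] F [-0.2 -0.4 -1.5] T [ 0.05 -0.04 -0.02] w 0.0214 yawy 67.5 tilt [-1.44 -0.29] q [-0.46  0.46  0.29  1.42 -0.02 -0.06]
166 231 231 232 279 231.5
175 221 231 270 284 250.5
185 215 223 278 287 250.5
195 213 221 282 289 251.5
205 214 222 281 288 251.5
212 216 225 278 286 251.5
```

View pics/tz1.png

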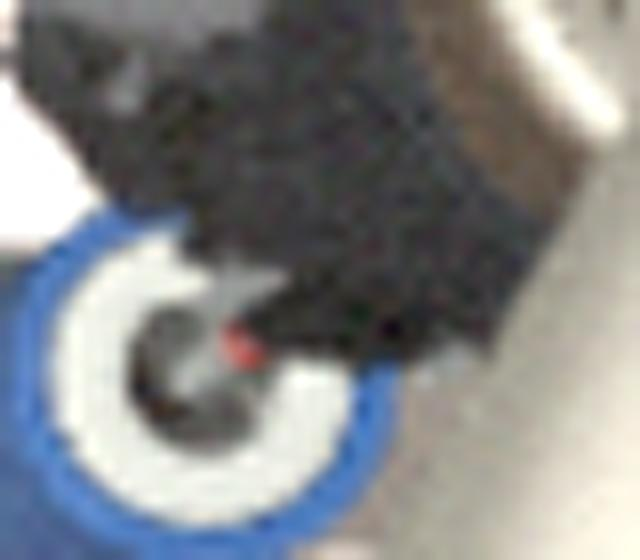

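Call:
arm_command --motion '[{"x": 0.002,"y": 0.0001,"z": 0.0001,"roll": 0,"fingers": 0.1},{"x": 0.004,"y": 0.0001,"z": 0.0001,"roll": 0,"fingers": 0.1},{"x": 0.004,"y": 0.0001,"z": 0.0001,"roll": 0,"fingers": 0.1},{"x": 0.004,"y": 0,"z": 0.0001,"roll": 0,"fingers": 0.1},{"x": 0.003,"y": 0,"z": 0.0001,"roll": 0,"fingers": 0.1},{"x": 0.001,"y": 0,"z": 0,"roll": 0,"fingers": 0.1}]'

```text
clock: 34.17
eef_pos: [0.5367, -0.2684, 0.1988]
tool_rot: [0.134, 0.701, -0.142, 0.686]
ft_force: [-0.8, -0.4, -1.7]
grip_width: 0.0217
```

Run:
```python
from h import *
st([.5356,-.2678,.1815])
snap('wrist','w25')
zc('w25',(200,130,310,270),5,'wz1',3)
```

```text
t 34.17 p [ 0.5367 -0.2684  0.1988] F [-0.8 -0.4 -1.7] T [ 0.04  0.02 -0.01] w 0.0217 yawy 67.51 tilt [-1.31 -0.36] q [-0.46  0.47  0.25  1.37 -0.02 -0.06]
tool delta [ 0.0173  0.0004 -0.0009]
```

View pics/wz1.png

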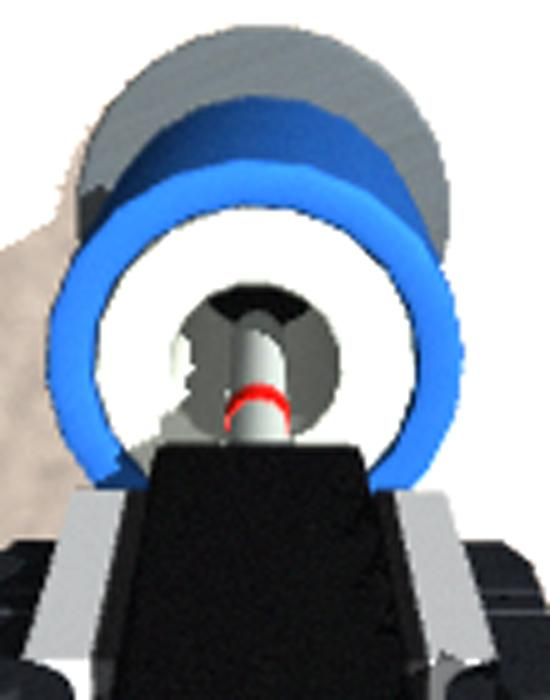

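Call:
arm_command --motion '[{"x": 0.002,"y": 0.0001,"z": -0.0003,"roll": 0,"fingers": 0.1},{"x": 0.003,"y": 0.0001,"z": -0.0002,"roll": 0,"fingers": 0.1},{"x": 0.004,"y": 0,"z": 0,"roll": 0,"fingers": 0.1},{"x": 0.003,"y": 0,"z": 0,"roll": 0,"fingers": 0.1},{"x": 0.002,"y": 0,"z": 0,"roll": 0,"fingers": 0.1},{"x": 0.001,"y": 0,"z": 0,"roll": 0,"fingers": 0.1}]'

```text
clock: 34.72
eef_pos: [0.5359, -0.2681, 0.1823]
tool_rot: [0.134, 0.701, -0.142, 0.686]
ft_force: [-0.1, -0.0, -1.6]
grip_width: 0.0213
```

Run:
```python
from h import *
st([.5356,-.2678,.1815])
snap('wrist','w26');snap('scene','s26');
zc('w26',(200,130,310,270),5,'wz1',3);zc('s26',(145,85,190,145),10,'sz1',1.5)
```

```text
t 34.72 p [ 0.5359 -0.2681  0.1823] F [-0.1 -0.  -1.6] T [-0.02  0.04 -0.02] w 0.0213 yawy 67.51 tilt [-1.31 -0.36] q [-0.46  0.48  0.22  1.33 -0.02 -0.06]
tool delta [ 0.0008  0.0002 -0.0004]
```

View pics/wz1.png

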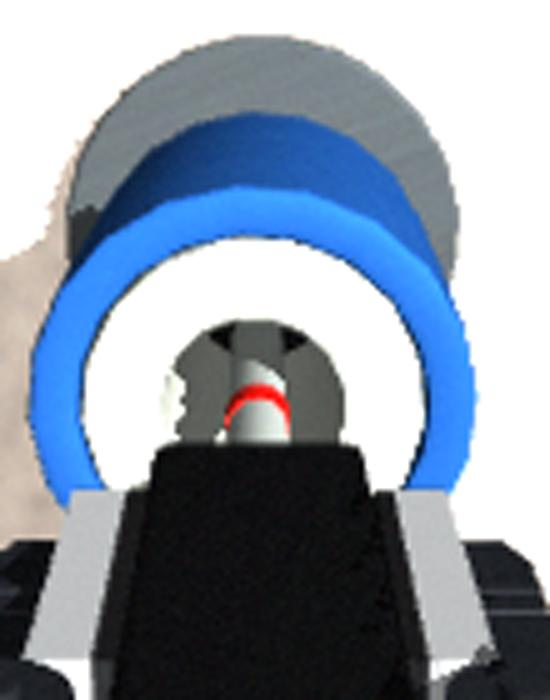

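View pics/sz1.png

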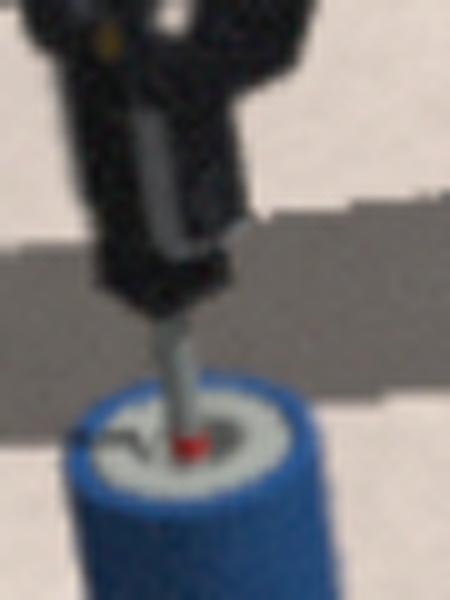

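Call:
arm_command --motion '[{"x": 0.0006,"y": 0.0001,"z": -0.0002,"roll": 0,"fingers": 0.1},{"x": 0,"y": 0,"z": 0,"roll": 0,"fingers": 0.1}]'

```text
clock: 34.98
eef_pos: [0.5358, -0.268, 0.182]
tool_rot: [0.134, 0.701, -0.142, 0.686]
ft_force: [0.7, -0.5, -1.4]
grip_width: 0.0213
```

Run:
```python
from h import *
o,_=st([.5356,-.2678,.1815]);print(o['joint_vel'].round(4))
for i in range(6): camera('wrist')
o,_=st([.5356,-.2678,.1815]);print(o['joint_vel'].round(4))
snap('wrist','w27');snap('scene','s27');snap('top','t27')
zc('w27',(200,130,310,270),5,'wz1',3);zc('s27',(150,105,185,145),14,'sz1',1.5);zc('t27',(345,185,395,230),12,'tz1',1.8)
```

```text
t 34.98 p [ 0.5358 -0.268   0.182 ] F [ 0.7 -0.5 -1.4] T [ 0.05 -0.02 -0.02] w 0.0213 yawy 67.5 tilt [-1.29 -0.36] q [-0.46  0.48  0.22  1.33 -0.02 -0.06]
tool delta [ 0.0005  0.0001 -0.0003]
[ 0.0001 -0.0017  0.0069  0.0008 -0.0013 -0.0013]
t 35.28 p [ 0.5359 -0.2681  0.1822] F [ 0.2  0.3 -1. ] T [ 0.04 -0.01  0.02] w 0.0215 yawy 67.5 tilt [-1.28 -0.38] q [-0.46  0.48  0.22  1.33 -0.02 -0.06]
tool delta [ 0.0007  0.0001 -0.0004]
[ 0.0012  0.0002 -0.0019 -0.0007 -0.0004  0.0002]
```

View pics/sz1.png

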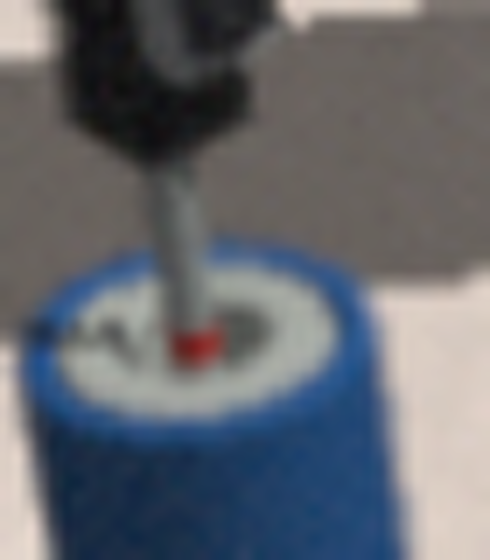

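View pics/wz1.png

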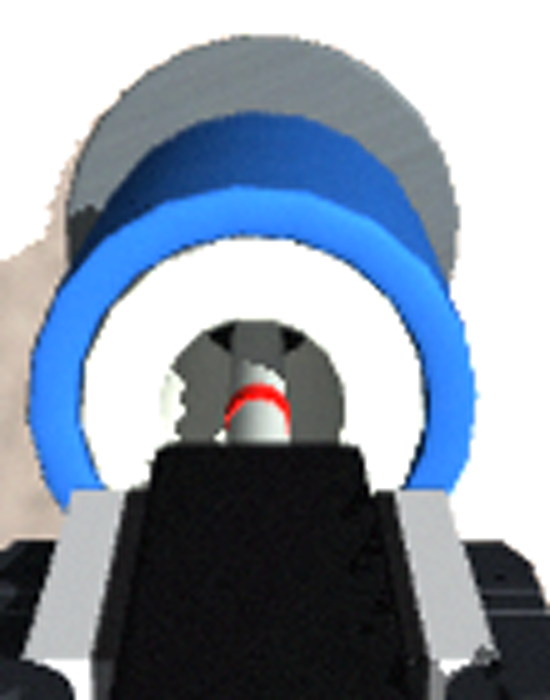

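View pics/tz1.png

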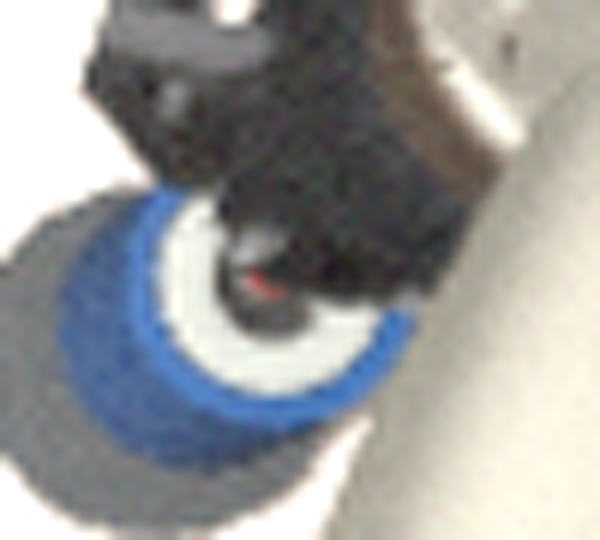

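View pics/s27.png

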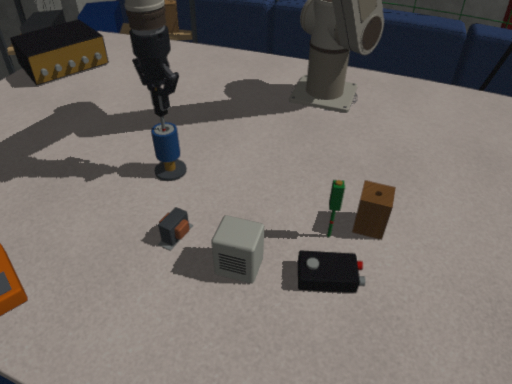

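Call:
arm_command --motion '[{"x": 0.001,"y": 0,"z": -0.0003,"roll": 0,"fingers": 0.1}]'

```text
clock: 35.52
eef_pos: [0.5357, -0.268, 0.1813]
tool_rot: [0.134, 0.701, -0.142, 0.686]
ft_force: [-0.2, -0.2, -0.8]
grip_width: 0.0214
```

Run:
```python
from h import *
for i in range(6): camera('wrist')
o,_=st([.5356,-.2678,.1815]);print(o['joint_vel'].round(4))
```

```text
t 35.82 p [ 0.5356 -0.2679  0.1811] F [ 0.7 -0.4 -1.8] T [ 0.02  0.02 -0.02] w 0.0213 yawy 67.5 tilt [-1.29 -0.37] q [-0.46  0.48  0.21  1.33 -0.02 -0.06]
tool delta [-0.0004  0.0001 -0.    ]
[-0.001  -0.      0.001   0.0013  0.0006  0.0008]
```

Still, centred, and within 0.4 mm of the target height. Handing in.

```bash
python3 -c "
from workcell import job_done
print(job_done())"
```

```text
the job is handed in; nothing more can be done
None
```

The job is handed in at about 36 s. The resonator stands released on the pillar, and the arm is still holding the probe in its hole.

- **Resonator:** it went down with about 10 N of contact force. Afterwards the top and scene views showed it upright and within about 1 mm of the pillar's centre.
- **Probe:** I lifted it clear of the stand, traversed, and lowered it in stages while checking the camera views. No touch on the resonator showed in the force readings or pictures.
- **Last checks:**
  - The arm was still, and the tool was 0.4 mm below the height that puts the band's middle level with the resonator's top.
  - The rod was within about 1 mm of the hole's centre in the wrist, scene and top views. These pictures came just before a last 1 mm downward step.
- **Less certain:**
  - The arm picked up small tilts while moving, which I could only partly undo. By the tool's readings the probe is about 0.8° off vertical, while the scene pictures suggested 1 to 2°.
  - Partway down, the scene view put the rod about 2.5 mm off-centre while the wrist and top views showed it centred; all three agreed at the end.

The bystanders were not touched and look unmoved in the last scene picture.

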